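# Fossil shell lot from sorting tray to specimen jar

## Task

Transfer the lot of three fossil snail shells from the sorting tray to the open glass jar: take the scoop out of its slanted holder, scoop the shells up with it and tip them gently into the jar from just above its mouth, never touching the shells with the gripper itself. Then slide the scoop, lip first, fully home into the slot of its holder and let go. Leave the jar standing upright and the other things on the bench where they are.

Things in the scene. Friction and masses are not known exactly. Their poses are not given: they have to be found in the camera images.
- scoop_grip (a point): Grip point of the steel scoop (0.11 kg): centre of its black bar handle, 14 x 14 mm in section, 115 mm long, point 75 mm up it. The handle rises rearwards from the blade's back wall at 42 degrees to the blade. Axes: x along the blade to the lip, y across (pinch the handle along y), z out of the blade's open side. At the start the scoop is fully home in its holder, handle near upright.
- scoop_lip (a point): The scoop's lip: middle of the blade's lower front edge, at [144, 0, -60] mm in the scoop_grip frame; same axes. The blade's underside is the plane z = 0, from x = 0 back to x = -90 mm; 76 mm wide, 2 mm thick, its two front corners cut off at 45 degrees (14 mm each way); side walls 16 mm high, sloping off to nothing over the front 35 mm, back wall 18 mm; open in front.
- holder_slot: Slot of the scoop's fixed aluminium holder (120 x 100 mm, 92 mm high). Origin: middle of its lower end on the ramp, 20 mm above the bench; x down the ramp (45 degrees below level), z square to it, up. Ramp from x = -85 mm to a stop at 0; side walls 83 mm apart, 27 mm high, from x = -75; cover 23 mm above the ramp from x = -48 mm down. Home: blade flat on the ramp, lip at the stop, axes as the slot's.
- tray: The grey plastic sorting tray, fixed to the bench. Origin: middle of its underside; x along its length, y across. Flat floor 220 x 84 mm, 3 mm above the bench, its four corners cut off at 45 degrees (16 mm each way); end and corner walls flare out 30 degrees from upright, side walls 10 degrees; rim 27 mm above the bench, outside 266 x 109 mm at the rim. At the start all shells lie in its +x half (shell centres x = 14 to 88 mm, |y| under 26 mm).
- jar: The open glass jar that is to receive the shells, the only open one: 76 mm high, 100 mm outside and 93 mm inside diameter, floor 5 mm thick, 0.32 kg, standing loose. Origin: middle of its underside.
- shell1: Shell 1: one of three like globular fossil snail shells of beige to brown stone, 27 mm across and 26 mm high, 18 g, lying loose on the tray floor; origin at the shell's centre
- shell2: Shell 2: one of three like globular fossil snail shells of beige to brown stone, 27 mm across and 26 mm high, 18 g, lying loose on the tray floor; origin at the shell's centre
- shell3: Shell 3: one of three like globular fossil snail shells of beige to brown stone, 27 mm across and 26 mm high, 18 g, lying loose on the tray floor; origin at the shell's centre
- clipjar: Bystander: closed clip-top jar with small vials in it, 94 mm diameter, 102 mm high. Origin: middle of its underside. It and the open jar may change places.
- bottle: Bystander: white wide-mouth bottle with cap, 72 mm diameter, 117 mm high. Origin: middle of its underside.
- vialrack: Bystander: low white rack of eight green-capped vials, 50 x 150 mm, 69 mm high. Origin: middle of its underside.
- lid: Bystander: the jar's grey screw lid lying on the bench, 106 mm diameter, 14 mm thick. Origin: middle of its underside.

How it is judged:
On the way, in this order (a step that is already met when the one before it is completed fails the run):
1. a shell rides in the scoop, lifted clear above the tray (((x of shell1 in the frame of scoop_lip between -0.092 and 0.008 m and y of shell1 in the frame of scoop_lip between -0.039 and 0.039 m and z of shell1 in the frame of scoop_lip between 0.004 and 0.05 m and height (world z) of shell1 above 0.055 m) or (x of shell2 in the frame of scoop_lip between -0.092 and 0.008 m and y of shell2 in the frame of scoop_lip between -0.039 and 0.039 m and z of shell2 in the frame of scoop_lip between 0.004 and 0.05 m and height (world z) of shell2 above 0.055 m) or (x of shell3 in the frame of scoop_lip between -0.092 and 0.008 m and y of shell3 in the frame of scoop_lip between -0.039 and 0.039 m and z of shell3 in the frame of scoop_lip between 0.004 and 0.05 m and height (world z) of shell3 above 0.055 m))), for 0.2 s.
2. all three shells lie in the open jar (horizontal distance between each of shell1, shell2, shell3 and jar below 0.046 m and z of shell1 in the frame of jar between 0 and 0.076 m and z of shell2 in the frame of jar between 0 and 0.076 m and z of shell3 in the frame of jar between 0 and 0.076 m), for 0.2 s.
At the end, for the whole second after the job is handed in: All three shells in the open jar, below its rim; jar upright within 0.15 rad; scoop home in its holder, open side up: lip within 10 mm of the slot's stop, middle line and ramp, axis within 0.17 rad of the slot's (all of step 2 and x of scoop_lip in the frame of holder_slot between -0.01 and 0.006 m and y of scoop_lip in the frame of holder_slot between -0.01 and 0.01 m and z of scoop_lip in the frame of holder_slot between -0.006 and 0.012 m and angle between the x axis of scoop_lip and the x axis of holder_slot, either way round below 0.17 rad and z of scoop_grip in the frame of holder_slot above 0.03 m and angle between jar's own z axis and vertical below 0.15 rad); the robot touches nothing.
It fails at once if the gripper or arm touches a shell (more than 0.5 N) (contact force between any of the fingers, the arm and shell1 above 0.5 N or contact force between any of the fingers, the arm and shell2 above 0.5 N or contact force between any of the fingers, the arm and shell3 above 0.5 N).
It fails at once if a shell falls or is flung faster than 2 m/s (a drop of 20 cm) (linear speed of any of shell1, shell2, shell3 above 2 m/s).
It fails at once if the open jar is tipped more than 0.35 rad (angle between jar's own z axis and vertical above 0.35 rad).
It fails at once if a bystander is moved more than 20 mm (distance of any of clipjar, bottle, vialrack, lid from where it was at the start of the episode above 0.02 m).
It also fails if it takes over 70 s, if anything falls off the work surface, if the arm or the gripper's body presses on something with over 40 N, if the wrist force passes 120 N, or if a joint passes its speed limit or range.

## Robot

A 7-joint arm with a two-finger parallel gripper is mounted at the origin on the work surface. World frame = base frame: x ahead of the robot, y to its left, z up, the work surface at z = 0. Lengths are in m, angles in rad, forces in N, time in s.
With the tool pointing down it reaches from about 0.4 to 0.85 m from the base axis. Payload 10.4 kg.
Tool frame: the origin (TCP) lies midway between the tips of the shut fingers; the grasp point (between the pads) lies 19 mm behind it (grip_point_offset is the distance from the TCP to the grasp point, in m); z points along the fingers, y is the line along which they close (so a half turn about z gives the same grasp; the last joint's range is limited). The gripper opens to 85 mm and grips with 20 to 120 N. Pads are 22 mm wide; open, the fingers measure 114 mm over their backs; the gripper's body (76 mm by 85 mm) begins 54 mm behind the grasp point. The pads swing forward as they close: fully open they stand 13 mm farther back than shut.
Start: joints at [1.111, 0.332, -0.065, 1.46, 0.022, 1.35, -0.088], TCP at [0.264, -0.566, 0.231] pointing down, gripper open.
Joint ranges: [-2.6, 2.6], [-0.5, 2.12], [-1.47, 1.34], [0.16, 2.42], [-1.27, 4.41], [0.06, 2.06], [-2.6, 2.6]. Speed limits (rad/s): [2.22, 2.22, 2.79, 2.79, 3.14, 3.14, 3.14].

## Interface

Orientations are given as a unit quaternion [x, y, z, w].
In Python, from plant import get_obs, grab_frame, hand_in, grip_point_offset gives the robot as it stands.
- The arm moves only by the tool arm_command, never from a script. Its argument "targets" is a list that holds one entry, the list of rows, each a list of 7 numbers: the turn, a rotation vector about the world's x, y, z each as a share of 5 degrees, from -1 to 1, then the shift along the world's x, y, z each as a share of 25 mm, from -1 to 1, then the finger opening in mm, from 0 to 85.4. A call has 1 to 20 rows; each row shifts and turns the commanded pose from where the row before left it; what a row does not reach is not made up. A row lasts 1/12 s, in which the tool goes at most 41.7 mm and 7.16 degrees, less where a joint would pass 70% of its speed; a pose out of reach is approached as far as the arm can. A call with a number of a shift or a turn outside -1 to 1 is refused whole. A call with a gripper value outside its range is refused whole. The fingers move at their own pace and stop on an object; the grip force is fixed at half the most. Time passes only in rows, so rows that do not move let the fingers close. It gives the time, the measured TCP pose, the force, the opening and the grip force at its end, in the units of the state.
- get_obs(): the state, without advancing time (a new reading comes with each control period).
- grab_frame(name): name is "scene" or "top" or "wrist"; returns a dict with "img" (420x560x3 uint8, blue, green, red), "z_map" (420x560 float32, m along the optical axis (not along the pixel's ray), 0 where there is no reading), "fx", "fy", "cx", "cy" (pixels), "T" (4x4, takes a point from camera to world coordinates). Camera axes: x right, y down, z forward; pixel columns grow to the right and rows downward; lengths in m; the calibration is good to about 2 mm. A picture is of the moment at which its call begins.
- hand_in(): hands the job in; it is judged then, once.
The state is a dict: "clock": time; "q": joint angles; "dq": joint speeds; "joint_efforts": joint torques, N m; "eef_pos": TCP position; "tool_rot": TCP orientation; "force": force on the tool from outside, world axes, zero at the start; "ft_torque": the same for the moment, N m; "width": finger opening in m; "grasp_force": force on a finger pad.
Only numpy, scipy, OpenCV 4.12 (cv2) and the standard library are available. Lean on these libraries where they do the work, as an engineer would, in place of code of your own. Each camera call takes 0.05 s, during which the arm holds its last target. There are 200 camera calls.

## Working session

There is one attempt and no reset: what is moved stays moved. The work goes in short steps, Python scripts to look and compute and a tool call to move; the robot and the scene stay as the last step left them, time stands still between calls to the robot, and variables do not carry over. Pictures are saved under pics/ and viewed, at most 10 in all, crops included, and the job is handed in when it is done.

Besides the shell and the picture viewer there is one more tool, called after "Emit:" in YAML: its name, and indented under it one key for each argument. arm_command: Moves the arm, as the interface text tells. Its arguments: {"type":"object","properties":{"targets":{"type":"array","items":{"type":"array","items":{"type":"array","items":{"type":"number"}}}}},"required":["targets"]}

```bash
ls; mkdir -p pics; cat > h.py <<'E'
import numpy as np, cv2
from scipy.spatial.transform import Rotation as R
from plant import get_obs, grab_frame, hand_in, grip_point_offset
def world(f):
    z=f['z_map']; v,u=np.indices(z.shape)
    P=np.stack([(u-f['cx'])/f['fx']*z,(v-f['cy'])/f['fy']*z,z],-1)
    W=P@f['T'][:3,:3].T+f['T'][:3,3]; W[z<=0]=np.nan
    return W
E
python3 - <<'E'
from h import *
import pickle
for n in ('top','scene'):
    f=grab_frame(n); cv2.imwrite(f'pics/{n}0.png',f['img']); pickle.dump(f,open(n+'.pkl','wb')); print(n,f['T'].round(3).tolist(),f['fx'])
o=get_obs(); print(o)
E
```

```text
pics
top [[0.019, -0.999, 0.051, 0.539], [-1.0, -0.018, 0.016, -0.068], [-0.015, -0.051, -0.999, 1.34], [0.0, 0.0, 0.0, 1.0]] 491.59743211065626
scene [[0.541, 0.637, -0.55, 1.374], [0.841, -0.42, 0.34, -0.508], [-0.014, -0.646, -0.763, 1.146], [0.0, 0.0, 0.0, 1.0]] 527.2543021784633
{'clock': 0.1, 'q': array([ 1.11138252,  0.33278518, -0.06466173,  1.46083501,  0.02160109,
        1.34992517, -0.08850823]), 'dq': array([ 0.00057315, -0.00096622, -0.00099445, -0.00255871,  0.00134839,
        0.00018301,  0.00024675]), 'joint_efforts': array([ 1.27380721e-03, -6.26742768e+01,  4.92177531e-02, -3.92429888e+01,
        1.63928530e-02,  6.97770040e-03, -2.78929477e-06]), 'eef_pos': array([ 0.26424398, -0.56602417,  0.23062074]), 'tool_rot': array([ 9.76246432e-01,  2.16662197e-01, -1.70789079e-04, -6.05172050e-04]), 'force': array([ 0.32308495,  0.20135672, -0.08036903]), 'ft_torque': array([-0.04051739,  0.06718416,  0.03977269]), 'grasp_force': 0.0, 'width': 0.08543842150306759}
```

View pics/top0.png

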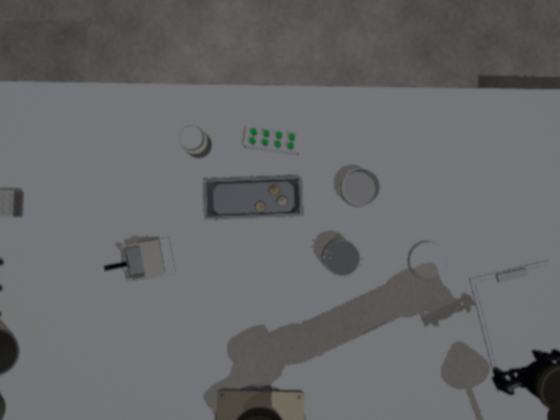

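View pics/scene0.png

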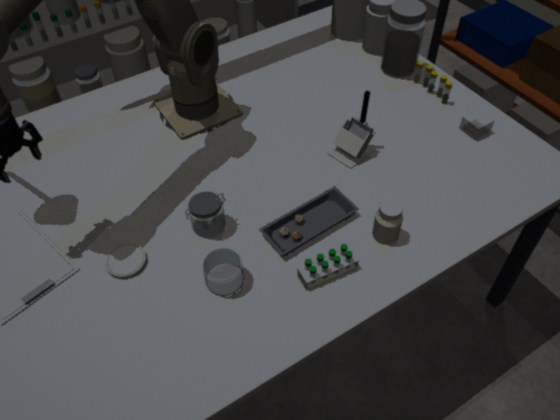

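Top view: tray around (253,197) with shells at (274,189), (282,201), (260,206); open jar (359,187); clip jar (340,256); holder (143,258) with handle to its left (115,266). Now measuring.

```bash
python3 - <<'E'
from h import *
import pickle
f=pickle.load(open('top.pkl','rb')); W=world(f); g=pickle.load(open('scene.pkl','rb')); V=world(g)
print('bench',W[300,180],W[230,330],V[160,250],V[300,150])
# shells: height>0.013 within tray, brownish
for n,(F,X) in dict(top=(f,W),scene=(g,V)).items():
    im=F['img'].astype(int); m=(im[...,2]-im[...,0]>22)
    m&=(X[...,0]>.4)&(X[...,0]<.75)&(X[...,1]<.2)&(X[...,1]>-.2)&(X[...,2]>0.0)&(X[...,2]<.05)
    k,l,s,c=cv2.connectedComponentsWithStats(m.astype(np.uint8))
    for i in range(1,k):
        if s[i,4]>12: print(n,'shell',c[i].round(1),s[i,4],X[l==i].mean(0).round(4),np.nanmax(X[l==i][:,2]).round(3))
    # tray rim & jar rim
def pts(X,x0,x1,y0,y1,z0,z1):
    m=(X[...,0]>x0)&(X[...,0]<x1)&(X[...,1]>y0)&(X[...,1]<y1)&(X[...,2]>z0)&(X[...,2]<z1); return X[m]
for X,n in((W,'top'),(V,'scene')):
    t=pts(X,.45,.75,-.17,.17,.021,.031); r=cv2.minAreaRect(t[:,:2].astype(np.float32)); print(n,'tray',len(t),r)
    c=pts(X,.45,.75,-.45,-.18,.06,.3); 
    for a,b in((.55,.72),(.4,.53)):
        q=c[(c[:,0]>a)&(c[:,0]<b)]
        if len(q)>5: print(n,'jar',len(q),cv2.minEnclosingCircle(q[:,:2].astype(np.float32)),q[:,2].max())
    h=pts(X,.25,.6,.1,.5,.012,.3); print(n,'holder',len(h))
    for z0,z1 in((.02,.05),(.05,.08),(.08,.1),(.1,.13),(.13,.2)):
        q=h[(h[:,2]>z0)&(h[:,2]<z1)]
        if len(q)>3: print(z0,len(q),q.mean(0).round(4),cv2.minAreaRect(q[:,:2].astype(np.float32)))
a=cv2.resize(f['img'][225:300,90:190],None,fx=4,fy=4,interpolation=3)
a2=cv2.resize(f['img'][165:235,195:315],None,fx=3.3,fy=4,interpolation=3)
b=cv2.resize(g['img'][75:175,310:410],None,fx=4,fy=3,interpolation=3)
c=cv2.resize(g['img'][175:295,190:370],None,fx=2.2,fy=2.5,interpolation=3)
H=lambda p,q:np.hstack([p[:300,:396],q[:280 if 0 else 300,:396]])
a2=cv2.copyMakeBorder(a2,0,20,0,0,0)
cv2.imwrite('pics/crop0.png',np.clip(1.8*np.vstack([H(a,a2),H(b,c)]),0,255).astype(np.uint8))
E
```

```text
bench [0.34958055 0.22443675 0.00043924] [ 0.54678316 -0.17931501 -0.00473382] [ 0.32134536  0.0230766  -0.00078852] [ 6.13742154e-01 -4.37150959e-01  1.16617809e-04]
top shell [273.8 189.6] 51 [ 0.6521 -0.0246  0.0245] 0.033
top shell [259.3 205.6] 26 [0.6084 0.0132 0.0244] 0.03
scene shell [298.9 217. ] 27 [0.6115 0.0112 0.0237] 0.03
scene shell [296.  234.3] 40 [ 0.6561 -0.028   0.0222] 0.03
top tray 1158 ((0.6212918162345886, -0.0010871738195419312), (0.39346998929977417, 0.19532953202724457), 71.5555191040039)
top jar 245 ((0.6619945764541626, -0.2516579031944275), 0.05089575797319412) 0.08348463094286274
top jar 728 ((0.48592516779899597, -0.21453727781772614), 0.04769875481724739) 0.10873401734022847
top holder 1688
0.02 467 [0.4982 0.2434 0.0377] ((0.5093257427215576, 0.2154773324728012), (0.09980888664722443, 0.26786914467811584), 30.370149612426758)
0.05 886 [0.4588 0.3167 0.0638] ((0.458702951669693, 0.31660473346710205), (0.09356562793254852, 0.07945042103528976), 11.356261253356934)
0.08 178 [0.454  0.3426 0.0903] ((0.4546511173248291, 0.3346659541130066), (0.09235382825
[... 663 characters left out ...]
1361
0.02 395 [0.5028 0.2477 0.0359] ((0.5212035775184631, 0.2080937623977661), (0.10571989417076111, 0.2510474622249603), 31.299884796142578)
0.05 632 [0.4618 0.3191 0.064 ] ((0.4606996178627014, 0.3182189166545868), (0.09835071116685867, 0.07943867892026901), 10.854586601257324)
0.08 107 [0.4595 0.3407 0.0891] ((0.458660751581192, 0.33630964159965515), (0.09773635119199753, 0.04100958630442619), 11.423694610595703)
0.1 43 [0.4571 0.3453 0.1151] ((0.4556412100791931, 0.3464212417602539), (0.01392294093966484, 0.015500497072935104), 13.139692306518555)
0.13 121 [0.4558 0.3488 0.1668] ((0.45382219552993774, 0.3502039909362793), (0.015735523775219917, 0.018838778138160706), 27.102590560913086)
```

View pics/crop0.png

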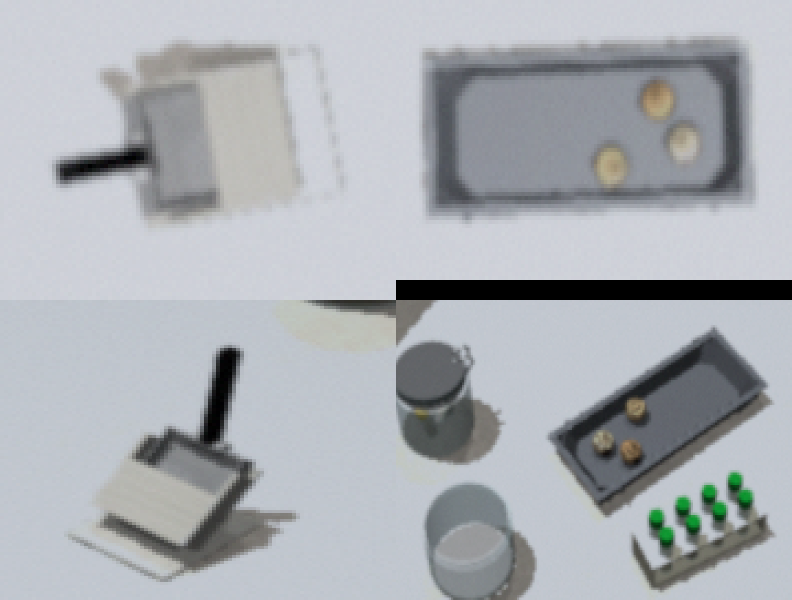

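Emit:
arm_command:
  targets:
    - [[0,0,1,0.4,1,0.14,85],[0,0,1,0.4,1,0.14,85],[0,0,1,0.4,1,0.14,85],[0,0,1,0.4,1,0.14,85],[0,0,1,0.4,1,0.14,85],[0,0,1,0.4,1,0.14,85],[0,0,1,0.4,1,0.14,85],[0,0,1,0.4,1,0.14,85],[0,0,1,0.4,1,0.14,85],[0,0,1,0.4,1,0.14,85],[0,0,1,0.4,1,0.14,85],[0,0,1,0.4,1,0.14,85],[0,0,1,0.4,1,0.14,85],[0,0,1,0.4,1,0.14,85],[0,0,1,0.4,1,0.14,85],[0,0,0.28,0.4,1,0.14,85],[0,0,0,0.4,1,0.14,85],[0,0,0,0.4,1,0.14,85],[0,0,0,0.4,1,0.14,85],[0,0,0,0.4,1,0.14,85]]

```text
clock: 1.77
eef_pos: [0.4645, -0.065, 0.3014]
tool_rot: [0.633, 0.774, -0.0, -0.0]
force: [0.6, -0.0, -1.1]
width: 0.0854
grasp_force: 0.0
```

```bash
python3 - <<'E'
from h import *
import pickle
f=pickle.load(open('top.pkl','rb')); W=world(f); g=pickle.load(open('scene.pkl','rb')); V=world(g)
for n,X in(('top',W),('scene',V)):
    m=(X[...,0]>.52)&(X[...,0]<.70)&(X[...,1]>-.16)&(X[...,1]<.16)&(X[...,2]>.022)&(X[...,2]<.031)
    k,l,s,c=cv2.connectedComponentsWithStats(cv2.dilate(m.astype(np.uint8),np.ones((3,3))))
    i=1+np.argmax(s[1:,4]); t=X[(l==i)&m]; print(n,len(t),cv2.minAreaRect(t[:,:2].astype(np.float32)),t[:,2].mean())
print('shell3',W[199:204,280:285].reshape(-1,3).mean(0).round(4), 'floor',W[195,225:245].mean(0),V[213,325])
o=get_obs(); print(o['q'].round(3),o['eef_pos'].round(4),R.from_quat(o['tool_rot']).as_matrix().round(3).tolist())
E
```

```text
top 897 ((0.6326595544815063, 0.030129387974739075), (0.11319029331207275, 0.26298800110816956), 3.345219612121582) 0.026506731610424907
scene 741 ((0.6343532800674438, 0.02984139323234558), (0.11328128725290298, 0.2651696503162384), 2.8966150283813477) 0.02551939797603839
shell3 [ 0.6218 -0.0473  0.0253] floor [0.6372781  0.08299688 0.00310261] [0.62571274 0.09031174 0.00295329]
[ 0.664 -0.016 -0.606  1.712 -0.009  1.443  0.258] [ 0.4645 -0.065   0.3014] [[-0.198, 0.98, -0.0], [0.98, 0.198, -0.0], [-0.0, -0.0, -1.0]]
```

Emit:
arm_command:
  targets:
    - [[0.49,0.1,0,0,0.955,0,85],[0.49,0.1,0,0,0.955,0,85],[0.49,0.1,0,0,0.955,0,85],[0.49,0.1,0,0,0.955,0,85],[0.49,0.1,0,0,0.955,0,85],[0.49,0.1,0,0,0.955,0,85],[0.49,0.1,0,0,0.955,0,85],[0.49,0.1,0,0,0.955,0,85],[0.49,0.1,0,0,0.955,0,85],[0.49,0.1,0,0,0.955,0,85],[0,0,0,0,0.955,-0.4,85],[0,0,0,0,0.955,-0.5,85],[0,0,0,0,0.955,-0.5,85],[0,0,0,-0.06,0.955,-0.5,85],[0,0,0,-0.08,0.955,-0.5,85],[0,0,0,-0.08,0.955,-0.5,85],[0,0,0,0,0,0,85]]

```text
clock: 3.18
eef_pos: [0.4556, 0.3198, 0.2268]
tool_rot: [0.616, 0.757, 0.135, -0.17]
force: [-1.0, 0.1, -0.8]
width: 0.0847
grasp_force: 0.0
```

```bash
python3 - <<'E'
from h import *
o=get_obs(); print(o['q'].round(3),o['eef_pos'].round(4),R.from_quat(o['tool_rot']).as_matrix().round(3).tolist())
f=grab_frame('wrist'); W=world(f)
im=np.clip(1.6*f['img'].astype(float),0,255).astype(np.uint8); cv2.imwrite('pics/w1.png',im)
m=(W[...,2]>.14)&(W[...,2]<.203)&(W[...,1]>.3)&(W[...,1]<.4)&(f['img'].max(-1)<60)
q=W[m]; print(len(q),q.mean(0) if len(q) else 0,np.percentile(q,[5,50,95],axis=0).round(4) if len(q) else 0)
E
```

```text
[ 0.322  0.211 -0.844  1.756 -0.29   1.131 -0.187] [0.4556 0.3198 0.2268] [[-0.183, 0.979, -0.09], [0.887, 0.204, 0.414], [0.424, -0.004, -0.906]]
349 [0.44965479 0.34563636 0.17718942] [[0.4438 0.3434 0.1452]
 [0.4498 0.3455 0.1798]
 [0.4552 0.3479 0.2024]]
```

View pics/w1.png

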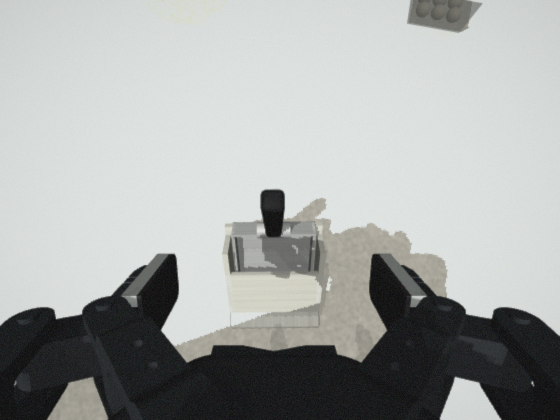

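Handle at (272,210) is centred between the fingers (midline ≈ 272) and the holder edges are level, so the yaw is right. Descending.

Emit:
arm_command:
  targets:
    - [[0,0,0,-0.05,0.33,-0.63,85],[0,0,0,-0.05,0.33,-0.63,85],[0,0,0,-0.05,0.33,-0.63,85],[0,0,0,-0.05,0.33,-0.63,85],[0,0,0,-0.05,0.33,-0.63,85],[0,0,0,0,0,0,85],[0,0,0,0,0,0,50],[0,0,0,0,0,0,20],[0,0,0,0,0,0,0],[0,0,0,0,0,0,0],[0,0,0,0,0,0,0],[0,0,0,0,0,0,0],[0,0,0,0,0,0,0],[0,0,0,0,0,0,0]]

```text
clock: 4.4
eef_pos: [0.4525, 0.3567, 0.1506]
tool_rot: [0.618, 0.756, 0.136, -0.168]
force: [-2.7, -3.0, 8.0]
width: 0.013
grasp_force: 58.1
```

```bash
python3 - <<'E'
from h import *
import pickle
o=get_obs(); print(o['q'].round(3),o['eef_pos'].round(4),o['ft_torque'],R.from_quat(o['tool_rot']).as_matrix().round(3).tolist())
f=grab_frame('wrist'); cv2.imwrite('pics/w2.png',np.clip(1.6*f['img'].astype(float),0,255).astype(np.uint8)); pickle.dump(f,open('w2.pkl','wb'))
E
```

```text
[ 0.219  0.325 -0.835  1.819 -0.206  0.948 -0.263] [0.4525 0.3567 0.1506] [-0.87727653  1.12284752  0.45533877] [[-0.179, 0.98, -0.085], [0.888, 0.198, 0.414], [0.422, -0.001, -0.906]]
```

View pics/w2.png

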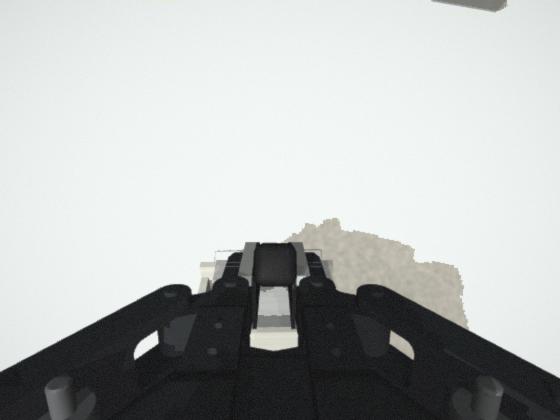

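Emit:
arm_command:
  targets:
    - [[0,0,0,-0.056,0.277,0.283,0],[0,0,0,-0.11,0.55,0.566,0],[0,0,0,-0.11,0.55,0.566,0],[0,0,0,-0.11,0.55,0.566,0],[0,0,0,-0.11,0.55,0.566,0],[0,0,0,-0.11,0.55,0.566,0],[0,0,0,0,0,0,0]]

```text
clock: 5.03
eef_pos: [0.4365, 0.4361, 0.2312]
tool_rot: [0.616, 0.757, 0.139, -0.168]
force: [-0.8, 1.4, -0.4]
width: 0.0132
grasp_force: 58.2
```

```bash
cat >> h.py <<'E'
# home reference: tool pose when the scoop was gripped in its slot
Ph=np.array([.4525,.3567,.1506]); Rh=R.from_quat([.618,.756,.136,-.168]).as_matrix()
d=np.array([.198,-.98,0]); up=np.array([0,0,1.])
Xs=(d-up)/2**.5; Zs=(d+up)/2**.5; Rs=np.stack([Xs,np.cross(Zs,Xs),Zs],1); S=np.array([.466,.291,.020])
Rts=Rh.T@Rs; Pts=Rh.T@(S-Ph)      # scoop lip frame in tool frame
def lip(o=None):
    o=o or get_obs(); M=R.from_quat(o['tool_rot']).as_matrix(); return M@Pts+o['eef_pos'], M@Rts
def tool_for(pl,Rl):
    M=Rl@Rts.T; return pl-M@Pts, M
def dirRot(h,pitch):   # blade heading h (horizontal unit), pitched lip down
    h=np.array([*h,0.]); h/=np.linalg.norm(h); c,s=np.cos(pitch),np.sin(pitch)
    x=c*h-s*up; z=s*h+c*up; return np.stack([x,np.cross(z,x),z],1)
def goto(pl,Rl,o=None):   # shift in 25 mm units, rotvec in 5 deg units to reach
    o=o or get_obs(); p,M=tool_for(np.array(pl),Rl); M0=R.from_quat(o['tool_rot']).as_matrix()
    rv=R.from_matrix(M@M0.T).as_rotvec()
    return ((p-o['eef_pos'])/.025).round(2),np.rad2deg(rv).round(2)/5,p.round(4)
TC=np.array([.6335,.030]); DT=np.array([.054,-.9985]); YT=np.array([.9985,.054])
def tr(x,y,z): return np.array([*(TC+x*DT+y*YT),z])
E
python3 - <<'E'
from h import *
o=get_obs();print(o['eef_pos'],o['force'],lip())
print(goto(tr(-.06,0,.1),dirRot(DT,0)),tr(-.06,0,.1))
E
```

```text
[0.43650656 0.43613132 0.23118962] [-0.7653574   1.38607452 -0.44716876] (array([0.45069625, 0.37102766, 0.1003643 ]), array([[ 0.14452974,  0.97952575,  0.13872439],
       [-0.68957646,  0.20027337, -0.69568591],
       [-0.70950508,  0.00488623,  0.70468337]]))
(array([ 7.44, -8.27, -3.45]), array([-8.98 , -1.1  , -1.626]), array([0.6225, 0.2295, 0.1449])) [0.63026 0.08991 0.1    ]
```

Emit:
arm_command:
  targets:
    - [[-0.9,-0.11,-0.163,0,0,1,0],[-0.9,-0.11,-0.163,0,0,1,0],[-0.9,-0.11,-0.163,0,0,1,0],[-0.9,-0.11,-0.163,0.744,-0.827,0,0],[-0.9,-0.11,-0.163,0.744,-0.827,0,0],[-0.9,-0.11,-0.163,0.744,-0.827,0,0],[-0.9,-0.11,-0.163,0.744,-0.827,0,0],[-0.9,-0.11,-0.163,0.744,-0.827,0,0],[-0.9,-0.11,-0.163,0.744,-0.827,0,0],[-0.9,-0.11,-0.163,0.744,-0.827,0,0],[0,0,0,0.744,-0.827,-0.92,0],[0,0,0,0.744,-0.827,-0.92,0],[0,0,0,0.744,-0.827,-0.92,0],[0,0,0,0,0,-0.92,0],[0,0,0,0,0,-0.92,0],[0,0,0,0,0,-0.92,0],[0,0,0,0,0,-0.92,0],[0,0,0,0,0,0,0]]

```text
clock: 6.53
eef_pos: [0.6215, 0.2235, 0.136]
tool_rot: [0.678, 0.713, -0.126, 0.125]
force: [-0.3, -1.0, -1.8]
width: 0.0127
grasp_force: 58.4
```

```bash
python3 - <<'E'
from h import *
o=get_obs();print(o['q'].round(2),o['eef_pos'],o['force'],[a.round(4).tolist() for a in lip()])
for n in('top','scene'):
    f=grab_frame(n); X=world(f)
    if n=='scene': cv2.imwrite('pics/s3.png',cv2.resize(np.clip(1.8*f['img'][100:300,150:430].astype(float),0,255).astype(np.uint8),None,fx=2.8,fy=2.8,interpolation=3))
    m=(X[...,0]>.595)&(X[...,0]<.66)&(X[...,1]>.08)&(X[...,1]<.20)&(X[...,2]>.07)&(X[...,2]<.13)
    q=X[m]; print(n,len(q),q.min(0).round(3),q.max(0).round(3))
    for y in np.arange(.08,.2,.015):
        s=q[abs(q[:,1]-y)<.006]
        if len(s)>3: print(round(y,3),len(s),np.median(s[:,2]).round(4),s[:,0].min().round(3),s[:,0].max().round(3))
E
```

```text
[-0.21  0.65 -0.55  1.32  0.6   1.51 -0.77] [0.62146758 0.2235143  0.13597659] [-0.32586233 -1.03749105 -1.82537469] [[0.6281, 0.0836, 0.0921], [[0.0487, 0.9986, 0.0079], [-0.9987, 0.0486, 0.0083], [0.0077, -0.0083, 0.9998]]]
top 973 [0.595 0.087 0.082] [0.66 0.2  0.13]
0.095 117 0.0905 0.597 0.659
0.11 119 0.0909 0.597 0.659
0.125 113 0.0906 0.596 0.658
0.14 115 0.0904 0.596 0.658
0.155 113 0.0898 0.596 0.658
0.17 147 0.0925 0.595 0.66
0.185 40 0.1145 0.61 0.638
0.2 17 0.1258 0.618 0.631
scene 709 [0.595 0.087 0.085] [0.659 0.2   0.13 ]
0.095 76 0.0919 0.596 0.659
0.11 87 0.092 0.595 0.659
0.125 80 0.0924 0.596 0.658
0.14 82 0.0918 0.595 0.653
0.155 71 0.092 0.595 0.654
0.17 123 0.0959 0.595 0.659
0.185 38 0.1142 0.615 0.643
0.2 16 0.1262 0.624 0.635
```

View pics/s3.png

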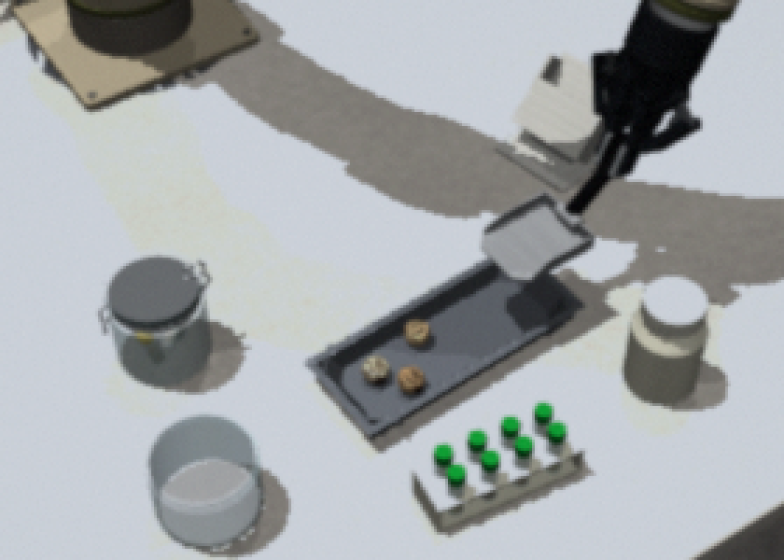

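The blade is level above the tray's far end, with all three shells ahead of it. Measured blade height is ~2 mm below the model; I'll account for that.

```bash
python3 - <<'E'
from h import *
f=grab_frame('top'); X=world(f)
m=(X[...,0]>.56)&(X[...,0]<.7)&(X[...,1]>.10)&(X[...,1]<.15)&(X[...,2]>.075)&(X[...,2]<.13)
q=X[m]; print(cv2.minAreaRect(q[:,:2].astype(np.float32)))
f=grab_frame('scene'); X=world(f)
m=(X[...,0]>.56)&(X[...,0]<.7)&(X[...,1]>.10)&(X[...,1]<.15)&(X[...,2]>.075)&(X[...,2]<.13)
q=X[m]; print(cv2.minAreaRect(q[:,:2].astype(np.float32)))
l,M=lip(); print('model centre at y=.125', (l+M[:,0]*(.125-l[1])/M[1,0])[:2])
print(goto(tr(-.013,0,.042),dirRot(DT,np.deg2rad(3))))
E
```

```text
((0.6293417811393738, 0.12507236003875732), (0.049687810242176056, 0.07808846235275269), 89.91024780273438)
((0.6322606801986694, 0.12513037025928497), (0.08142712712287903, 0.049506016075611115), 0.602384626865387)
model centre at y=.125 [0.62929585 0.125     ]
(array([ 0.04, -1.84, -1.97]), array([0.64 , 0.046, 0.064]), array([0.6252, 0.18  , 0.0942]))
```

Emit:
arm_command:
  targets:
    - [[0,0,0,0,-0.6,0,0],[0.2,0,0,0,-0.62,-0.3,0],[0.2,0.02,0.03,0,-0.62,-0.5,0],[0.24,0.02,0.03,0,0,-0.6,0],[0,0,0,0,0,-0.57,0],[0,0,0,0,0,0,0],[0,0,0,0,0,0,0]]

```text
clock: 7.32
eef_pos: [0.6232, 0.1803, 0.0927]
tool_rot: [0.68, 0.718, -0.104, 0.107]
force: [0.1, 0.7, -0.3]
width: 0.0129
grasp_force: 58.5
```

```bash
python3 - <<'E'
from h import *
o=get_obs(); print(o['force'],[a.round(4).tolist() for a in lip()]); l=lip()[0]; v=l[:2]-TC; print('tray',v@DT,v@YT)
for n in('top','scene'):
    f=grab_frame(n); X=world(f)
    if n=='top': cv2.imwrite('pics/t4.png',cv2.resize(np.clip(1.8*f['img'][160:235,190:310].astype(float),0,255).astype(np.uint8),None,fx=6.5,fy=6.5,interpolation=3))
    for y in (.07,.085,.10,.115):
        m=(abs(X[...,1]-y)<.005)&(abs(X[...,0]-.63)<.03)&(X[...,2]>.02)&(X[...,2]<.1); print(n,y,np.median(X[m][:,2]).round(4))
E
```

```text
[ 0.08710504  0.6611339  -0.31769115] [[0.6308, 0.0432, 0.0407], [[0.0544, 0.9983, 0.0043], [-0.9971, 0.0546, -0.051], [-0.0514, -0.0016, 0.9986]]]
tray -0.013372749324696436 -0.0019401748168522241
top 0.07 0.041
top 0.085 0.0414
top 0.1 0.0422
top 0.115 0.0432
scene 0.07 0.0393
scene 0.085 0.0408
scene 0.1 0.0414
scene 0.115 0.0428
```

View pics/t4.png

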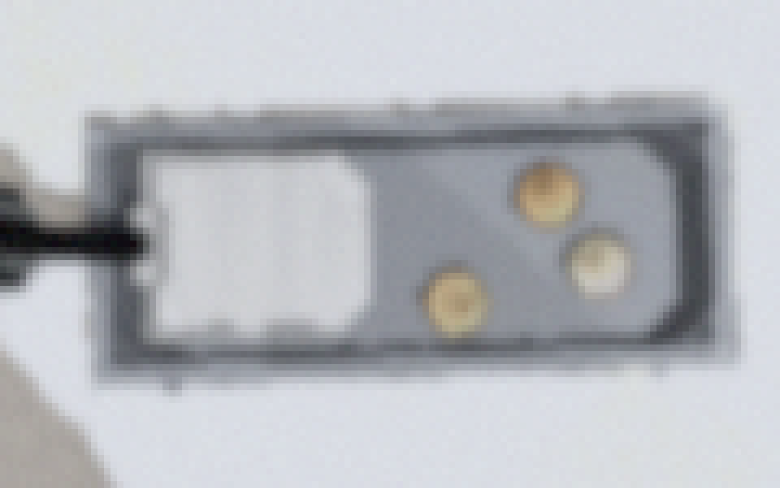

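The blade (150–370, 155–340) sits centred between the tray walls and clear of the shells (nearest at (457,300)). Lowering to the floor.

Emit:
arm_command:
  targets:
    - [[0,0,0,0,0,-0.5,0],[0,0,0,0,0,-0.5,0],[0,0,0,0,0,-0.28,0],[0,0,0,0,0,0,0],[0,0,0,0,0,0,0]]

```text
clock: 7.83
eef_pos: [0.623, 0.1793, 0.0597]
tool_rot: [0.68, 0.718, -0.104, 0.106]
force: [-0.6, -0.2, -1.0]
width: 0.013
grasp_force: 58.6
```

Emit:
arm_command:
  targets:
    - [[0,0,0,0,0,-0.04,0],[0,0,0,0,0,0,0]]

```text
clock: 8.0
eef_pos: [0.6234, 0.1797, 0.0598]
tool_rot: [0.68, 0.718, -0.104, 0.107]
force: [-1.3, -1.9, -1.3]
width: 0.0128
grasp_force: 58.9
```

Emit:
arm_command:
  targets:
    - [[0,0,0,0,0,-0.04,0],[0,0,0,0,0,0,0]]

```text
clock: 8.17
eef_pos: [0.6235, 0.1799, 0.0591]
tool_rot: [0.68, 0.718, -0.103, 0.107]
force: [-2.4, -2.6, 2.7]
width: 0.0131
grasp_force: 59.3
```

Emit:
arm_command:
  targets:
    - [[0,0,0,0,0,-0.05,0],[0,0,0,0,0,0,0]]

```text
clock: 8.33
eef_pos: [0.6237, 0.1797, 0.0581]
tool_rot: [0.68, 0.718, -0.103, 0.107]
force: [-3.1, -1.9, 4.3]
width: 0.0133
grasp_force: 59.6
```

```bash
python3 - <<'E'
from h import *
o=get_obs(); print(o['eef_pos'],o['force'],[a.round(4).tolist() for a in lip()])
E
```

```text
[0.62370939 0.17971376 0.05807406] [-3.12848893 -1.87292335  4.33032538] [[0.6313, 0.0426, 0.0061], [[0.0535, 0.9984, 0.003], [-0.9972, 0.0536, -0.0509], [-0.0511, -0.0002, 0.9986]]]
```

Emit:
arm_command:
  targets:
    - [[0,0,0,0.017,-0.32,0,0],[0,0,0,0.017,-0.32,0,0],[0,0,0,0.017,-0.32,0,0],[0,0,0,0.017,-0.32,0,0],[0,0,0,0.017,-0.32,0,0],[0,0,0,0.017,-0.32,0,0],[0,0,0,0.017,-0.32,0,0],[0,0,0,0.017,-0.32,0,0],[0,0,0,0.017,-0.32,0,0],[0,0,0,0.017,-0.32,0,0],[0,0,0,0.017,-0.32,0,0],[0,0,0,0.017,-0.32,0,0],[0,0,0,0.017,-0.32,0,0],[0,0,0,0,0,0,0]]

```text
clock: 9.5
eef_pos: [0.6293, 0.073, 0.0574]
tool_rot: [0.681, 0.717, -0.104, 0.107]
force: [-0.3, -1.0, -0.4]
width: 0.0131
grasp_force: 58.7
```

```bash
cat > look.py <<'E'
from h import *
import sys
o=get_obs(); print(o['clock'],o['eef_pos'].round(4),o['force'].round(1),o['ft_torque'].round(2)); l,M=lip(); v=l[:2]-TC; print('lip',l.round(4),'tray',(v@DT).round(4),(v@YT).round(4),'pitch',np.rad2deg(-np.arcsin(M[2,0])).round(1))
out=[]
for n,b in(('top',(160,235,190,310)),('scene',(170,270,230,380))):
    f=grab_frame(n); c=f['img'][b[0]:b[1],b[2]:b[3]]; out.append(cv2.resize(np.clip(1.8*c.astype(float),0,255).astype(np.uint8),(390,int(390*c.shape[0]/c.shape[1])),interpolation=3))
    X=world(f); im=f['img'].astype(int); m=(im[...,2]-im[...,0]>18)&(X[...,0]>.5)&(X[...,0]<.75)&(abs(X[...,1]+.0)<.35)&(X[...,2]>.012)
    k,lb,s,ce=cv2.connectedComponentsWithStats(m.astype(np.uint8))
    for i in range(1,k):
        if s[i,4]>9: p=np.nanmean(X[lb==i],0); w=p[:2]-TC; print(n,s[i,4],p.round(3),'tray',(w@DT).round(3),(w@YT).round(3))
h=max(a.shape[0] for a in out); cv2.imwrite(sys.argv[1],np.hstack([cv2.copyMakeBorder(a,0,h-a.shape[0],0,0,0) for a in out]))
E
python3 look.py pics/t5.png
```

```text
9.5 [0.6293 0.073  0.0574] [-0.3 -1.  -0.4] [ 0.15 -0.05 -0.  ]
lip [ 0.6365 -0.0641  0.0055] tray 0.0942 -0.0021 pitch 2.9
top 11 [0.654 0.158 0.445] tray -0.127 0.027
top 433 [0.621 0.178 0.434] tray -0.149 -0.005
top 49 [0.61  0.127 0.46 ] tray -0.098 -0.018
top 64 [ 0.656 -0.07   0.025] tray 0.101 0.017
top 71 [ 0.61  -0.064  0.025] tray 0.092 -0.029
top 30 [0.568 0.189 0.443] tray -0.162 -0.057
top 14 [0.573 0.135 0.475] tray -0.108 -0.055
top 11 [0.537 0.113 0.498] tray -0.088 -0.092
top 13 [0.508 0.106 0.513] tray -0.083 -0.122
scene 595 [0.555 0.116 0.486] tray -0.09 -0.073
scene 65 [0.623 0.191 0.426] tray -0.162 -0.002
scene 12 [ 0.513 -0.233  0.075] tray 0.256 -0.135
scene 58 [ 0.616 -0.069  0.024] tray 0.098 -0.023
scene 60 [ 0.66  -0.072  0.023] tray 0.104 0.021
```

View pics/t5.png

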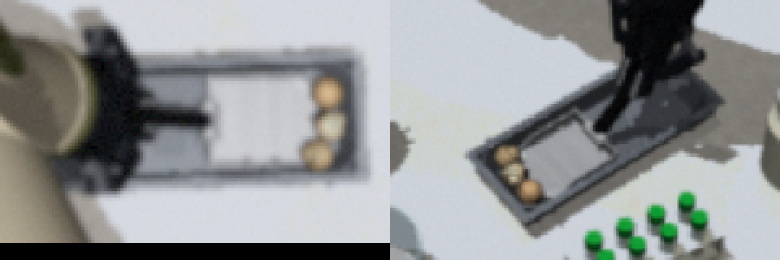

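The three shells now lie in a row ahead of the lip against the end wall ((328,93), (331,125), (319,155) in the top crop). Pushing under them.

Emit:
arm_command:
  targets:
    - [[0,0,0,0.01,-0.16,0,0],[0,0,0,0.01,-0.16,0,0],[0,0,0,0.01,-0.16,0,0],[0,0,0,0.01,-0.16,0,0],[0,0,0,0,0,0,0]]

```text
clock: 10.02
eef_pos: [0.6302, 0.0586, 0.0574]
tool_rot: [0.68, 0.717, -0.104, 0.107]
force: [0.1, -0.3, 0.3]
width: 0.0128
grasp_force: 58.7
```

```bash
python3 look.py pics/t6.png | grep -v "0\.[45]..\]"; python3 - <<'E'
from h import *
l,M=lip()
for x,z,p in((.109,.006,3),(.112,.006,-8),(.108,.03,-15),(.09,.10,-15)): print(x,z,p,goto(tr(x,-.002,z),dirRot(DT,np.deg2rad(p))))
E
```

```text
10.0167 [0.6302 0.0586 0.0574] [ 0.1 -0.3  0.3] [ 0.11 -0.1   0.08]
lip [ 0.6376 -0.0785  0.0054] tray 0.1086 -0.0018 pitch 2.9
top 60 [ 0.658 -0.07   0.027] tray 0.101 0.019
top 79 [ 0.612 -0.068  0.028] tray 0.097 -0.026
scene 13 [ 0.513 -0.233  0.075] tray 0.256 -0.134
scene 44 [ 0.61  -0.07   0.026] tray 0.099 -0.029
scene 11 [ 0.636 -0.07   0.03 ] tray 0.1 -0.003
scene 49 [ 0.663 -0.071  0.026] tray 0.103 0.024
0.109 0.006 3 (array([-0.01, -0.03,  0.04]), array([ 0.02 , -0.012,  0.014]), array([0.6298, 0.0581, 0.0582]))
0.112 0.006 -8 (array([-0.02,  0.14, -1.05]), array([-2.176, -0.13 ,  0.014]), array([0.6295, 0.0625, 0.031 ]))
0.108 0.03 -15 (array([-0.03,  0.38, -0.8 ]), array([-3.574, -0.204,  0.014]), array([0.6292, 0.0685, 0.0372]))
0.09 0.1 -15 (array([-0.07,  1.1 ,  2.  ]), array([-3.574, -0.204,  0.014]), array([0.6282, 0.0864, 0.1072]))
```

Emit:
arm_command:
  targets:
    - [[-0.4,-0.02,0,0,0,0,0],[-0.4,-0.02,0,0,0,0,0],[-0.4,-0.02,0,0,0,0.05,0],[-0.4,-0.02,0,0,0,0.1,0],[-0.4,-0.02,0,0,0,0.15,0],[-0.4,-0.02,0,0,0.1,0.2,0],[-0.4,-0.02,0,0,0.15,0.25,0],[-0.3,-0.02,0,0,0.2,0.3,0],[-0.2,0,0,0,0.2,0.4,0],[0,0,0,0,0.2,0.5,0],[0,0,0,0,0,0.5,0],[0,0,0,0,0,0.5,0],[0,0,0,0,0,0.3,0],[0,0,0,0,0,0,0]]

```text
clock: 11.28
eef_pos: [0.6311, 0.0805, 0.1413]
tool_rot: [0.659, 0.694, -0.199, 0.209]
force: [0.6, -0.3, -1.1]
width: 0.0129
grasp_force: 58.8
```

```bash
python3 look.py pics/t7.png | grep -v "0\.[45]..\]"
```

```text
11.2833 [0.6311 0.0805 0.1413] [ 0.6 -0.3 -1.1] [ 0.8   0.04 -0.03]
lip [ 0.6389 -0.0657  0.1303] tray 0.0958 0.0003 pitch -13.5
top 69 [0.656 0.014 0.133] tray 0.017 0.022
top 51 [ 0.595 -0.089  0.047] tray 0.116 -0.045
scene 11 [0.62  0.009 0.131] tray 0.02 -0.015
scene 56 [0.661 0.011 0.129] tray 0.021 0.027
scene 12 [ 0.514 -0.233  0.076] tray 0.256 -0.134
scene 44 [ 0.601 -0.093  0.046] tray 0.121 -0.039
```

View pics/t7.png

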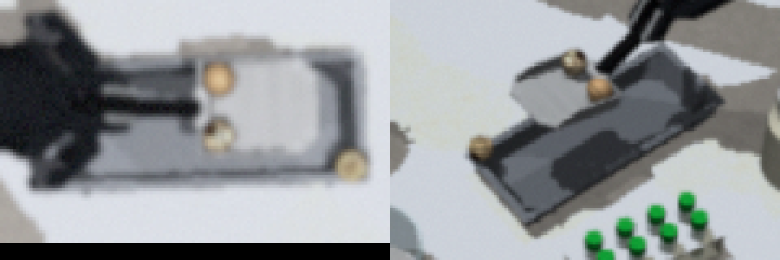

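Two shells ride in the scoop against its back wall; the third, at (350,163) in the top crop, is perched at the tray's corner. I'll deliver these two first, then fetch the third.

```bash
cat >> h.py <<'E'
J=np.array([.664,-.252])
def plan(seq,h=DT):   # successive (lip xyz, pitch deg): increments in row units
    o=dict(get_obs())
    for pl,p in seq:
        s,r,P=goto(pl,dirRot(h,np.deg2rad(p)),o); print(pl.round(3),p,'rot',r.round(2),'shift',s)
        o['eef_pos'],M=tool_for(pl,dirRot(h,np.deg2rad(p))); o['tool_rot']=R.from_matrix(M).as_quat()
E
python3 - <<'E'
from h import *
L=lambda z:np.array([*(J-.018*DT),z])
plan([(L(.135),-13),(L(.095),-3),(L(.091),5),(L(.090),15),(L(.09),25),(L(.09),45)])
E
```

```text
[ 0.663 -0.234  0.135] -13 rot [ 0.11 -0.01  0.02] shift [ 0.99 -6.73  0.33]
[ 0.663 -0.234  0.095] -3 rot [2.   0.11 0.  ] shift [ 0.01 -0.17 -0.59]
[ 0.663 -0.234  0.091] 5 rot [ 1.6   0.09 -0.  ] shift [ 0.01 -0.26  0.62]
[ 0.663 -0.234  0.09 ] 15 rot [ 2.    0.11 -0.  ] shift [ 0.03 -0.48  0.87]
[ 0.663 -0.234  0.09 ] 25 rot [ 2.    0.11 -0.  ] shift [ 0.03 -0.63  0.81]
[ 0.663 -0.234  0.09 ] 45 rot [ 3.99  0.22 -0.  ] shift [ 0.09 -1.62  1.23]
```

Emit:
arm_command:
  targets:
    - [[0,0,0,0.04,-0.25,0.1,0],[0,0,0,0.07,-0.45,0.23,0],[0,0,0,0.08,-0.6,0,0],[0,0,0,0.1,-0.68,0,0],[0,0,0,0.1,-0.68,0,0],[0,0,0,0.1,-0.68,0,0],[0,0,0,0.1,-0.68,0,0],[0,0,0,0.1,-0.68,0,0],[0,0,0,0.1,-0.68,0,0],[0,0,0,0.1,-0.6,0,0],[0,0,0,0.06,-0.45,0,0],[0,0,0,0.04,-0.25,0,0],[0,0,0,0,-0.05,0,0],[0,0,0,0,0,0,0],[0,0,0,0,0,0,0]]

```text
clock: 12.63
eef_pos: [0.6548, -0.0859, 0.1468]
tool_rot: [0.658, 0.695, -0.2, 0.208]
force: [-0.4, 0.1, -2.0]
width: 0.0128
grasp_force: 58.7
```

```bash
sed -i 's/(160,235,190,310)/(160,235,190,400) if len(sys.argv)>2 else (160,235,190,310)/; s/(170,270,230,380)/(170,300,190,380) if len(sys.argv)>2 else (170,270,230,380)/' look.py; python3 look.py pics/t8.png wide | grep -v "0\.[345]..\]"; python3 - <<'E'
from h import *
L=lambda z:np.array([*(J-.018*DT),z])
plan([(L(.095),-3),(L(.091),5),(L(.090),15),(L(.09),25),(L(.09),45)])
E
```

```text
12.6333 [ 0.6548 -0.0859  0.1468] [-0.4  0.1 -2. ] [ 0.87 -0.   -0.06]
lip [ 0.6631 -0.232   0.1358] tray 0.2633 0.0154 pitch -13.5
top 69 [ 0.68  -0.152  0.138] tray 0.184 0.036
top 56 [ 0.595 -0.089  0.047] tray 0.116 -0.045
scene 13 [ 0.513 -0.233  0.075] tray 0.256 -0.134
scene 15 [ 0.644 -0.156  0.138] tray 0.187 0.001
scene 61 [ 0.686 -0.155  0.136] tray 0.188 0.042
[ 0.663 -0.234  0.095] -3 rot [ 2.1   0.09 -0.02] shift [ 0.01 -0.26 -0.57]
[ 0.663 -0.234  0.091] 5 rot [ 1.6   0.09 -0.  ] shift [ 0.01 -0.26  0.62]
[ 0.663 -0.234  0.09 ] 15 rot [ 2.    0.11 -0.  ] shift [ 0.03 -0.48  0.87]
[ 0.663 -0.234  0.09 ] 25 rot [ 2.    0.11 -0.  ] shift [ 0.03 -0.63  0.81]
[ 0.663 -0.234  0.09 ] 45 rot [ 3.99  0.22 -0.  ] shift [ 0.09 -1.62  1.23]
```

View pics/t8.png

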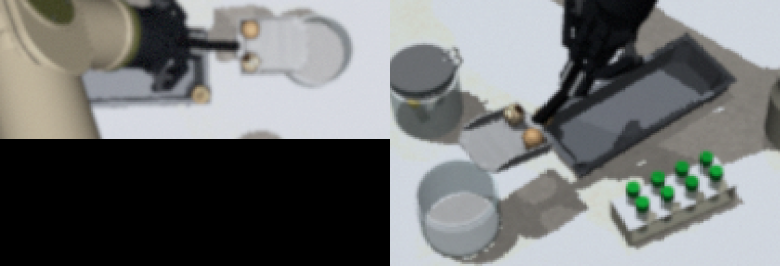

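Scoop is over the jar's near side with both shells at its back wall; the third shell is stable at the tray corner. Tipping.

Emit:
arm_command:
  targets:
    - [[0.52,0.02,0,0,-0.065,-0.14,0],[0.52,0.02,0,0,-0.065,-0.14,0],[0.52,0.02,0,0,-0.065,-0.14,0],[0.52,0.02,0,0,-0.065,-0.14,0],[0.53,0.03,0,0,-0.087,0.21,0],[0.53,0.03,0,0,-0.087,0.21,0],[0.53,0.03,0,0,-0.087,0.21,0],[0.5,0.03,0,0.01,-0.12,0.22,0],[0.5,0.03,0,0.01,-0.12,0.22,0],[0.5,0.03,0,0.01,-0.12,0.22,0],[0.5,0.03,0,0.01,-0.12,0.22,0],[0.5,0.03,0,0.01,-0.16,0.2,0],[0.5,0.03,0,0.01,-0.16,0.2,0],[0.5,0.03,0,0.01,-0.16,0.2,0],[0.5,0.03,0,0.01,-0.16,0.2,0],[1,0.05,0,0.02,-0.4,0.31,0],[1,0.05,0,0.02,-0.4,0.31,0],[1,0.05,0,0.02,-0.4,0.31,0],[1,0.05,0,0.02,-0.4,0.31,0],[0,0,0,0,0,0,0]]

```text
clock: 14.4
eef_pos: [0.6581, -0.1752, 0.2203]
tool_rot: [0.674, 0.706, 0.147, -0.158]
force: [-0.0, -2.0, -2.2]
width: 0.0129
grasp_force: 58.7
```

```bash
sed -i 's/>.35)&(X\[...,2\]>.012/>.35)\&(X[...,2]>.0/' look.py; python3 look.py pics/t9.png wide | grep -v "0\.[345]..\]"
```

```text
14.4 [ 0.6581 -0.1752  0.2203] [-0.  -2.  -2.2] [-0.69 -0.   -0.03]
lip [ 0.6611 -0.2422  0.0897] tray 0.2733 0.0128 pitch 45.0
top 53 [ 0.595 -0.089  0.047] tray 0.116 -0.045
scene 11 [ 0.513 -0.233  0.075] tray 0.256 -0.134
scene 43 [ 0.602 -0.093  0.047] tray 0.121 -0.039
scene 46 [ 0.637 -0.259  0.026] tray 0.289 -0.012
```

View pics/t9.png

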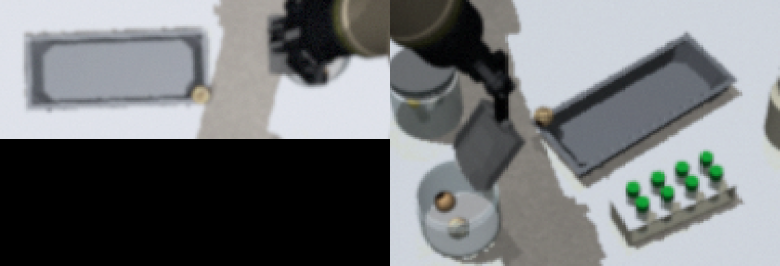

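Both shells are in the jar (seen at (445,201) and (458,227) of the scene crop). The third sits on the tray's flat rim corner at tray ≈(0.117, −0.043). Next I'll nudge it back inside with the scoop's side wall.

```bash
python3 - <<'E'
from h import *
plan([(np.array([.655,-.18,.17]),0),(tr(.162,-.110,.15),0),(tr(.162,-.110,.036),0)])
f=grab_frame('top'); X=world(f); im=f['img'].astype(int)
m=(im[...,2]-im[...,0]>12)&(abs(X[...,0]-.597)<.03)&(abs(X[...,1]+.09)<.03)&(X[...,2]>.02); q=X[m]; print(q.min(0),q.max(0),np.median(q,0))
# clip jar extent
q=X[(abs(X[...,0]-.49)<.09)&(abs(X[...,1]+.21)<.08)&(X[...,2]>.05)&(X[...,2]<.125)];print('clipjar',q.min(0),q.max(0))
E
```

```text
[ 0.655 -0.18   0.17 ] 0 rot [-8.96 -0.5   0.03] shift [-0.46  5.17 -0.23]
[ 0.532 -0.138  0.15 ] 0 rot [-0.  0.  0.] shift [-4.9   1.69 -0.8 ]
[ 0.532 -0.138  0.036] 0 rot [-0.  0.  0.] shift [ 0.    0.   -4.56]
[ 0.58431143 -0.10098776  0.0279017 ] [ 0.60822337 -0.07709151  0.05604545] [ 0.59502609 -0.09007657  0.04611696]
clipjar [ 0.43361526 -0.25519692  0.05209915] [ 0.52431766 -0.14899074  0.10963934]
```

Emit:
arm_command:
  targets:
    - [[-1,-0.055,0,-0.05,0.3,0.4,0],[-1,-0.055,0,-0.05,0.6,0.3,0],[-1,-0.055,0,-0.05,0.6,0,0],[-1,-0.055,0,-0.05,0.6,0,0],[-1,-0.055,0,-0.05,0.6,0,0],[-1,-0.055,0,-0.05,0.6,-0.2,0],[-1,-0.055,0,-0.05,0.6,-0.3,0],[-1,-0.055,0,-0.05,0.6,-0.4,0],[-0.96,-0.055,0,-0.05,0.6,0,0],[0,0,0,-0.82,0.35,0,0],[0,0,0,-0.82,0.35,0,0],[0,0,0,-0.82,0.35,0,0],[0,0,0,-0.82,0.35,0,0],[0,0,0,-0.82,0.35,0,0],[0,0,0,-0.82,0.35,0,0],[0,0,0,0,0,-0.6,0],[0,0,0,0,0,-0.6,0],[0,0,0,0,0,-0.6,0],[0,0,0,0,0,0,0]]

```text
clock: 16.13
eef_pos: [0.5227, 0.0132, 0.1695]
tool_rot: [0.676, 0.716, -0.122, 0.125]
force: [-0.4, -0.2, -0.4]
width: 0.013
grasp_force: 58.7
```

```bash
python3 - <<'E'
from h import *
l,M=lip(); v=l[:2]-TC; print(l,v@DT,v@YT)
plan([(tr(.152,-.106,.08),0),(tr(.152,-.106,.036),0)])
E
```

```text
[ 0.53087159 -0.12637992  0.12471449] 0.15060341494287402 -0.11091898344722831
[ 0.536 -0.127  0.08 ] 0 rot [ 0.01 -0.03 -0.04] shift [ 0.22 -0.05 -1.78]
[ 0.536 -0.127  0.036] 0 rot [-0.  0.  0.] shift [ 0.    0.   -1.76]
```

Emit:
arm_command:
  targets:
    - [[0,0,0,0,0,-0.7,0],[0,0,0,0,0,-0.7,0],[0,0,0,0,0,-0.7,0],[0,0,0,0,0,-0.7,0],[0,0,0,0,0,-0.7,0],[0,0,0,0,0,0,0],[0,0,0,0.2,0.01,0,0],[0,0,0,0.2,0.01,0,0],[0,0,0,0.2,0.01,0,0],[0,0,0,0.2,0.01,0,0],[0,0,0,0.2,0.01,0,0],[0,0,0,0,0,0,0]]

```text
clock: 17.13
eef_pos: [0.5508, 0.0131, 0.0846]
tool_rot: [0.677, 0.715, -0.12, 0.126]
force: [-0.3, 0.1, -0.6]
width: 0.0131
grasp_force: 58.8
```

```bash
cat > sh.py <<'E'
from h import *
l,M=lip(); v=l[:2]-TC; print('lip',l.round(4),(v@DT).round(4),(v@YT).round(4),get_obs()['force'].round(1),get_obs()['clock'])
for n in('top','scene'):
    f=grab_frame(n); X=world(f); im=f['img'].astype(int)
    m=(im[...,2]-im[...,0]>15)&(abs(X[...,0]-.63)<.12)&(X[...,1]<.17)&(X[...,1]>-.32)&(X[...,2]>.004)&(X[...,2]<.2)
    k,lb,s,ce=cv2.connectedComponentsWithStats(m.astype(np.uint8))
    for i in range(1,k):
        if s[i,4]>9: p=np.median(X[lb==i],0); w=p[:2]-TC; print(n,s[i,4],ce[i].round(0),p.round(3),'tray',(w@DT).round(3),(w@YT).round(3),'lipframe',(M.T@(p-l)).round(3))
E
python3 sh.py
```

```text
lip [ 0.5586 -0.1265  0.0397] 0.1522 -0.0832 [-0.3  0.1 -0.6] 17.1333
top 17 [359. 186.] [ 0.665 -0.251  0.027] tray 0.283 0.017 lipframe [ 0.13   0.1   -0.013]
top 44 [356. 199.] [ 0.63  -0.245  0.029] tray 0.274 -0.018 lipframe [ 0.122  0.065 -0.011]
top 62 [295. 206.] [ 0.608 -0.082  0.038] tray 0.111 -0.031 lipframe [-0.042  0.052 -0.001]
scene 10 [201. 220.] [ 0.514 -0.232  0.074] tray 0.255 -0.134 lipframe [ 0.103 -0.05   0.034]
scene 51 [274. 232.] [ 0.617 -0.071  0.023] tray 0.1 -0.022 lipframe [-0.052  0.061 -0.017]
scene 59 [220. 266.] [ 0.636 -0.248  0.027] tray 0.278 -0.012 lipframe [ 0.126  0.071 -0.013]
scene 15 [223. 276.] [ 0.67  -0.256  0.026] tray 0.288 0.021 lipframe [ 0.135  0.104 -0.014]
```

The shell has dropped back into the tray. Raising the scoop and returning to the scooping start.

```bash
python3 - <<'E'
from h import *
plan([(tr(.152,-.083,.13),0),(tr(-.02,-.002,.12),3),(tr(-.02,-.002,.042),3)])
E
```

```text
[ 0.559 -0.126  0.13 ] 0 rot [-0.  0.  0.] shift [0.05 0.01 3.63]
[0.63 0.05 0.12] 3 rot [0.6  0.03 0.  ] shift [ 2.87  6.94 -0.11]
[0.63  0.05  0.042] 3 rot [-0.  0. -0.] shift [ 0.    0.   -3.12]
```

Emit:
arm_command:
  targets:
    - [[0,0,0,0,0,0.7,0],[0,0,0,0,0,0.95,0],[0,0,0,0,0,1,0],[0,0,0,0,0,0.98,0],[0.1,0,0,0.32,0.77,0,0],[0.1,0,0,0.32,0.77,0,0],[0.1,0.01,0,0.32,0.77,0,0],[0.1,0.01,0,0.32,0.77,0,0],[0.1,0.01,0,0.32,0.77,0,0],[0.1,0,0,0.32,0.77,0,0],[0,0,0,0.32,0.77,0,0],[0,0,0,0.32,0.77,-0.05,0],[0,0,0,0.33,0.77,-0.06,0],[0,0,0,0,0,-0.6,0],[0,0,0,0,0,-0.8,0],[0,0,0,0,0,-0.8,0],[0,0,0,0,0,-0.6,0],[0,0,0,0,0,0,0],[0,0,0,0,0,0,0]]

```text
clock: 18.82
eef_pos: [0.6213, 0.1858, 0.1017]
tool_rot: [0.68, 0.718, -0.103, 0.106]
force: [0.0, 0.4, -1.1]
width: 0.0132
grasp_force: 58.7
```

```bash
python3 sh.py; python3 - <<'E'
from h import *
plan([(tr(-.017,-.002,.042),3),(tr(-.017,-.002,.0065),3)])
E
```

```text
lip [0.6289 0.0488 0.0496] -0.019 -0.0036 [ 0.   0.4 -1.1] 18.8167
top 20 [359. 186.] [ 0.666 -0.251  0.025] tray 0.283 0.017 lipframe [ 0.302  0.021 -0.009]
top 44 [356. 199.] [ 0.631 -0.245  0.029] tray 0.274 -0.018 lipframe [ 0.294 -0.014 -0.006]
top 15 [246. 201.] [0.62  0.049 0.023] tray -0.02 -0.012 lipframe [ 0.    -0.009 -0.027]
scene 36 [314. 214.] [0.626 0.053 0.022] tray -0.023 -0.007 lipframe [-0.003 -0.003 -0.028]
scene 10 [201. 220.] [ 0.514 -0.232  0.073] tray 0.255 -0.133 lipframe [ 0.272 -0.13   0.038]
scene 59 [220. 266.] [ 0.636 -0.247  0.025] tray 0.277 -0.013 lipframe [ 0.297 -0.009 -0.009]
scene 14 [223. 276.] [ 0.67  -0.255  0.029] tray 0.287 0.021 lipframe [ 0.307  0.024 -0.005]
[0.631 0.047 0.042] 3 rot [-0.01  0.02  0.  ] shift [ 0.03 -0.1  -0.37]
[0.631 0.047 0.006] 3 rot [-0.  0. -0.] shift [ 0.    0.   -1.42]
```

The shell rolled under the lip (tray x ≈ −0.02), so I'll enter behind it with the blade pitched 25° and push forward, levelling on the way.

```bash
python3 sh.py | grep -e tray; python3 - <<'E'
from h import *
plan([(tr(-.054,-.002,.055),25),(tr(-.054,-.002,.0075),25),(tr(0,-.002,.0065),3)])
E
```

```text
top 18 [359. 186.] [ 0.664 -0.252  0.024] tray 0.284 0.016 lipframe [ 0.304  0.018 -0.011]
top 44 [356. 199.] [ 0.63  -0.245  0.029] tray 0.274 -0.018 lipframe [ 0.294 -0.015 -0.007]
top 18 [246. 201.] [0.62  0.05  0.024] tray -0.02 -0.012 lipframe [ 0.001 -0.01  -0.028]
scene 45 [313. 215.] [0.628 0.049 0.022] tray -0.019 -0.005 lipframe [ 0.002 -0.002 -0.029]
scene 11 [201. 220.] [ 0.514 -0.232  0.076] tray 0.255 -0.133 lipframe [ 0.273 -0.131  0.04 ]
scene 59 [220. 266.] [ 0.636 -0.248  0.026] tray 0.278 -0.013 lipframe [ 0.298 -0.01  -0.009]
scene 13 [223. 276.] [ 0.669 -0.255  0.028] tray 0.287 0.02 lipframe [ 0.307  0.023 -0.007]
[0.629 0.084 0.055] 25 rot [4.38 0.26 0.01] shift [0.   0.19 2.05]
[0.629 0.084 0.008] 25 rot [-0.  0. -0.] shift [ 0.   0.  -1.9]
[0.632 0.03  0.006] 3 rot [-4.39 -0.24 -0.  ] shift [ 0.05 -0.98 -1.94]
```

Emit:
arm_command:
  targets:
    - [[0,0,0,0,0.2,0.5,0],[0.6,0.03,0,0,0,0.5,0],[0.9,0.05,0,0,0,0.5,0],[0.9,0.05,0,0,0,0.4,0],[0.9,0.05,0,0,0,0.15,0],[0.9,0.05,0,0,0,0,0],[0.18,0.03,0,0,0,0,0],[0,0,0,0,0,0,0]]

```text
clock: 19.68
eef_pos: [0.6226, 0.1892, 0.1543]
tool_rot: [0.688, 0.724, 0.028, -0.032]
force: [-0.4, -0.5, -1.3]
width: 0.0129
grasp_force: 58.8
```

```bash
python3 sh.py | grep -e lip; python3 - <<'E'
from h import *
plan([(tr(-.054,-.002,.055),25),(tr(-.054,-.002,.0075),25),(tr(-.03,-.002,.0075),18),(tr(0,-.002,.0065),3)])
E
```

```text
lip [0.6282 0.0814 0.0548] -0.0516 -0.0026 [-0.4 -0.5 -1.3] 19.6833
top 18 [359. 186.] [ 0.665 -0.252  0.027] tray 0.284 0.017 lipframe [0.316 0.02  0.116]
top 46 [243. 200.] [0.623 0.057 0.024] tray -0.028 -0.009 lipframe [ 0.035 -0.007 -0.017]
top 43 [356. 199.] [ 0.63  -0.245  0.029] tray 0.274 -0.018 lipframe [ 0.306 -0.014  0.114]
scene 52 [314. 214.] [0.625 0.052 0.021] tray -0.023 -0.008 lipframe [ 0.04  -0.005 -0.018]
scene 11 [201. 220.] [ 0.516 -0.232  0.077] tray 0.256 -0.131 lipframe [ 0.27  -0.128  0.15 ]
scene 59 [220. 266.] [ 0.636 -0.248  0.026] tray 0.277 -0.013 lipframe [ 0.311 -0.009  0.112]
scene 14 [223. 276.] [ 0.669 -0.255  0.027] tray 0.287 0.02 lipframe [0.318 0.024 0.117]
[0.629 0.084 0.055] 25 rot [ 0.03 -0.02 -0.01] shift [ 0.04 -0.03  0.04]
[0.629 0.084 0.008] 25 rot [-0.  0. -0.] shift [ 0.   0.  -1.9]
[0.63  0.06  0.008] 18 rot [-1.4  -0.08 -0.  ] shift [ 0.03 -0.5  -0.55]
[0.632 0.03  0.006] 3 rot [-3.   -0.16  0.  ] shift [ 0.03 -0.47 -1.39]
```

Emit:
arm_command:
  targets:
    - [[0,0,0,0,0.32,0,0],[0,0,0,0,0,-0.5,0],[0,0,0,0,0,-0.6,0],[0,0,0,0,0,-0.5,0],[0,0,0,0,0,-0.22,0],[0,0,0,0,0,0,0],[0,0,0,0,0,0,0]]

```text
clock: 20.37
eef_pos: [0.6216, 0.1997, 0.1076]
tool_rot: [0.687, 0.726, 0.028, -0.033]
force: [0.0, 0.1, -1.0]
width: 0.0128
grasp_force: 58.8
```

```bash
python3 sh.py | grep -e lip|grep -v 0.2[78]; python3 - <<'E'
from h import *
plan([(tr(-.054,-.002,.007),25),(tr(-.03,-.002,.007),18),(tr(0,-.002,.006),6),(tr(.03,-.002,.006),3)])
E
```

```text
top 45 [243. 200.] [0.623 0.057 0.024] tray -0.027 -0.009 lipframe [ 0.025 -0.007  0.029]
scene 50 [314. 214.] [0.625 0.053 0.021] tray -0.023 -0.008 lipframe [ 0.03  -0.005  0.029]
scene 11 [201. 220.] [ 0.515 -0.233  0.075] tray 0.256 -0.133 lipframe [ 0.26  -0.13   0.194]
[0.629 0.084 0.007] 25 rot [ 0.01 -0.01 -0.  ] shift [ 0.02 -0.33 -0.07]
[0.63  0.06  0.007] 18 rot [-1.4  -0.08 -0.  ] shift [ 0.03 -0.5  -0.55]
[0.632 0.03  0.006] 6 rot [-2.4  -0.13  0.  ] shift [ 0.03 -0.59 -1.11]
[ 0.633 -0.     0.006] 3 rot [-0.6  -0.03  0.  ] shift [ 0.06 -1.08 -0.28]
```

Emit:
arm_command:
  targets:
    - [[0,0,0,0.01,-0.165,-0.05,0],[0,0,0,0.01,-0.165,-0.05,0],[-0.35,-0.02,0,0.01,-0.125,-0.14,0],[-0.35,-0.02,0,0.01,-0.125,-0.14,0],[-0.35,-0.02,0,0.01,-0.125,-0.14,0],[-0.35,-0.02,0,0.01,-0.125,-0.14,0],[-0.4,-0.02,0,0.01,-0.1,-0.185,0],[-0.4,-0.02,0,0.01,-0.1,-0.185,0],[-0.4,-0.02,0,0.01,-0.1,-0.185,0],[-0.4,-0.02,0,0.01,-0.1,-0.185,0],[-0.4,-0.02,0,0.01,-0.1,-0.185,0],[-0.4,-0.02,0,0.01,-0.1,-0.185,0],[-0.15,-0.01,0,0.015,-0.27,-0.07,0],[-0.15,-0.01,0,0.015,-0.27,-0.07,0],[-0.15,-0.01,0,0.015,-0.27,-0.07,0],[-0.15,-0.01,0,0.015,-0.27,-0.07,0],[0,0,0,0,0,0,0]]

```text
clock: 21.88
eef_pos: [0.6266, 0.1338, 0.0565]
tool_rot: [0.681, 0.717, -0.105, 0.107]
force: [0.1, -1.4, 0.9]
width: 0.0131
grasp_force: 59.0
```

```bash
python3 sh.py | grep -e lip|grep -v 0.2[78]; python3 - <<'E'
from h import *
plan([(tr(.094,-.002,.0055),3)])
E
```

```text
lip [ 0.6338 -0.0034  0.0049] 0.0334 -0.0015 [ 0.1 -1.4  0.9] 21.8833
top 56 [270. 196.] [ 0.635 -0.014  0.026] tray 0.044 -0.001 lipframe [0.009 0.    0.021]
scene 11 [201. 220.] [ 0.515 -0.233  0.076] tray 0.256 -0.132 lipframe [ 0.219 -0.13   0.082]
scene 53 [295. 230.] [ 0.644 -0.022  0.024] tray 0.053 0.007 lipframe [0.018 0.009 0.02 ]
[ 0.637 -0.064  0.006] 3 rot [ 0.03 -0.02  0.03] shift [ 0.1  -2.47  0.04]
```

Emit:
arm_command:
  targets:
    - [[0,0,0,0.013,-0.2,0,0],[0,0,0,0.015,-0.3,0,0],[0,0,0,0.015,-0.3,0,0],[0,0,0,0.015,-0.3,0,0],[0,0,0,0.015,-0.3,0,0],[0,0,0,0.015,-0.3,0,0],[0,0,0,0.015,-0.3,0,0],[0,0,0,0.015,-0.3,0,0],[0,0,0,0.01,-0.2,0,0],[0,0,0,0.01,-0.16,0,0],[0,0,0,0.01,-0.16,0,0],[0,0,0,0.01,-0.16,0,0],[0,0,0,0,0,0,0],[0,0,0,0,0,0,0]]

```text
clock: 23.15
eef_pos: [0.6303, 0.0611, 0.0566]
tool_rot: [0.68, 0.717, -0.104, 0.107]
force: [1.2, -1.7, 1.3]
width: 0.0131
grasp_force: 59.0
```

```bash
python3 sh.py | grep -e lip|grep -v 0.2[78]
```

```text
lip [ 0.6377 -0.0761  0.0048] 0.1061 -0.0016 [ 1.2 -1.7  1.3] 23.15
top 60 [292. 195.] [ 0.637 -0.074  0.028] tray 0.104 -0.002 lipframe [-0.003 -0.     0.023]
scene 11 [201. 220.] [ 0.515 -0.232  0.075] tray 0.255 -0.133 lipframe [ 0.146 -0.131  0.077]
scene 50 [278. 238.] [ 0.645 -0.076  0.026] tray 0.107 0.005 lipframe [-0.001  0.007  0.022]
```

Emit:
arm_command:
  targets:
    - [[0,0,0,0.01,-0.12,0,0],[0,0,0,0,-0.04,0,0],[-0.3,-0.015,0,0,0,-0.13,0],[-0.3,-0.015,0,0,0,-0.13,0],[0,0,0,0,0,0,0],[0,0,0,0,0,0,0]]

```text
clock: 23.75
eef_pos: [0.6301, 0.0589, 0.0498]
tool_rot: [0.677, 0.715, -0.123, 0.126]
force: [-1.3, 0.8, 6.2]
width: 0.013
grasp_force: 59.6
```

```bash
python3 sh.py | grep -e lip|grep -v 0.2[78]
```

```text
lip [ 0.6379 -0.0808  0.0054] 0.1109 -0.0016 [-1.3  0.8  6.2] 23.75
top 61 [290. 191.] [ 0.648 -0.068  0.029] tray 0.099 0.01 lipframe [-0.012  0.011  0.024]
scene 11 [201. 220.] [ 0.514 -0.231  0.075] tray 0.254 -0.133 lipframe [ 0.144 -0.132  0.069]
scene 52 [282. 240.] [ 0.656 -0.072  0.027] tray 0.103 0.017 lipframe [-0.007  0.018  0.022]
```

Emit:
arm_command:
  targets:
    - [[-0.4,-0.02,0,0,0,0.03,0],[-0.4,-0.02,0,0,0,0.03,0],[-0.4,-0.02,0,0,0,0.05,0],[-0.4,-0.02,0,0,0.05,0.1,0],[-0.4,-0.02,0,0,0.1,0.15,0],[-0.4,-0.02,0,0,0.1,0.2,0],[-0.2,-0.01,0,0,0.15,0.25,0],[0,0,0,0,0.2,0.4,0],[0,0,0,0,0.1,0.5,0],[0,0,0,0,0,0.5,0],[0,0,0,0,0,0.5,0],[0,0,0,0,0,0.5,0],[0,0,0,0,0,0.3,0],[0,0,0,0,0,0,0]]

```text
clock: 25.02
eef_pos: [0.6315, 0.0753, 0.1406]
tool_rot: [0.66, 0.695, -0.197, 0.206]
force: [0.2, 0.4, -0.9]
width: 0.0131
grasp_force: 58.8
```

```bash
python3 sh.py | grep -e lip|grep -v 0.2[78]; python3 - <<'E'
from h import *
L=lambda z:np.array([*(J-.018*DT),z])
plan([(L(.135),-13),(L(.095),-3),(L(.091),5),(L(.090),15),(L(.09),25),(L(.09),45)])
E
```

```text
lip [ 0.6393 -0.0708  0.1285] 0.101 0.0003 [ 0.2  0.4 -0.9] 25.0167
top 77 [259. 183.] [0.658 0.008 0.133] tray 0.023 0.024 lipframe [-0.075  0.023  0.022]
scene 65 [308. 205.] [0.662 0.006 0.129] tray 0.025 0.027 lipframe [-0.074  0.027  0.017]
scene 13 [201. 220.] [ 0.514 -0.232  0.075] tray 0.255 -0.134 lipframe [ 0.139 -0.134 -0.087]
[ 0.663 -0.234  0.135] -13 rot [ 0.02 -0.02  0.02] shift [ 0.97 -6.53  0.37]
[ 0.663 -0.234  0.095] -3 rot [2.   0.11 0.  ] shift [ 0.01 -0.17 -0.59]
[ 0.663 -0.234  0.091] 5 rot [ 1.6   0.09 -0.  ] shift [ 0.01 -0.26  0.62]
[ 0.663 -0.234  0.09 ] 15 rot [ 2.    0.11 -0.  ] shift [ 0.03 -0.48  0.87]
[ 0.663 -0.234  0.09 ] 25 rot [ 2.    0.11 -0.  ] shift [ 0.03 -0.63  0.81]
[ 0.663 -0.234  0.09 ] 45 rot [ 3.99  0.22 -0.  ] shift [ 0.09 -1.62  1.23]
```

The last shell rides at the back of the scoop (lip frame −75, +23 mm). Carrying it to the jar, lip shifted to centre the shell.

Emit:
arm_command:
  targets:
    - [[0,0,0,0,-0.25,0.1,0],[0,0,0,0.03,-0.45,0.27,0],[0,0,0,0.04,-0.6,0,0],[0,0,0,0.04,-0.68,0,0],[0,0,0,0.04,-0.68,0,0],[0,0,0,0.04,-0.68,0,0],[0,0,0,0.04,-0.68,0,0],[0,0,0,0.04,-0.68,0,0],[0,0,0,0.04,-0.68,0,0],[0,0,0,0.04,-0.6,0,0],[0,0,0,0.03,-0.4,0,0],[0,0,0,0,-0.2,0,0],[0,0,0,0,0,0,0],[0,0,0,0,0,0,0]]

```text
clock: 26.28
eef_pos: [0.64, -0.0882, 0.1471]
tool_rot: [0.659, 0.696, -0.198, 0.205]
force: [0.4, 0.1, -0.4]
width: 0.0131
grasp_force: 58.8
```

Emit:
arm_command:
  targets:
    - [[0.52,0.02,0,0,-0.065,-0.14,0],[0.52,0.02,0,0,-0.065,-0.14,0],[0.52,0.02,0,0,-0.065,-0.14,0],[0.52,0.02,0,0,-0.065,-0.14,0],[0.53,0.03,0,0,-0.087,0.21,0],[0.53,0.03,0,0,-0.087,0.21,0],[0.53,0.03,0,0,-0.087,0.21,0],[0.5,0.03,0,0.01,-0.12,0.22,0],[0.5,0.03,0,0.01,-0.12,0.22,0],[0.5,0.03,0,0.01,-0.12,0.22,0],[0.5,0.03,0,0.01,-0.12,0.22,0],[0.5,0.03,0,0.01,-0.16,0.2,0],[0.5,0.03,0,0.01,-0.16,0.2,0],[0.5,0.03,0,0.01,-0.16,0.2,0],[0.5,0.03,0,0.01,-0.16,0.2,0],[1,0.05,0,0.02,-0.4,0.31,0],[1,0.05,0,0.02,-0.4,0.31,0],[1,0.05,0,0.02,-0.4,0.31,0],[1,0.05,0,0.02,-0.4,0.31,0],[0,0,0,0,0,0,0]]

```text
clock: 27.95
eef_pos: [0.6435, -0.1761, 0.2206]
tool_rot: [0.673, 0.706, 0.15, -0.161]
force: [0.9, -2.2, -2.7]
width: 0.0131
grasp_force: 58.8
```

```bash
python3 sh.py; python3 - <<'E'
from h import *
plan([(np.array([.655,-.12,.20]),15)])
# entry pose before slot (lip 120 mm up the ramp from the stop), home heading
o=get_obs(); p=S-.112*Xs; print('entry lip',p, 'tool', Ph-.112*Xs)
E
```

```text
lip [ 0.6464 -0.242   0.0895] 0.2723 -0.0018 [ 0.9 -2.2 -2.7] 27.95
scene 11 [201. 220.] [ 0.514 -0.231  0.075] tray 0.255 -0.134 lipframe [-0.001 -0.132 -0.022]
scene 59 [220. 266.] [ 0.635 -0.248  0.025] tray 0.278 -0.014 lipframe [ 0.05  -0.012 -0.041]
scene 20 [223. 277.] [ 0.67  -0.257  0.027] tray 0.288 0.021 lipframe [ 0.056  0.023 -0.032]
[ 0.655 -0.12   0.2  ] 15 rot [-6.06 -0.35  0.02] shift [0.16 6.96 2.34]
entry lip [0.4503192  0.36861204 0.09919596] tool [0.4368192  0.43431204 0.22979596]
```

Emit:
arm_command:
  targets:
    - [[0,0,0,0,0.2,1,0],[0,0,0,0,0.5,1,0],[0,0,0,-0.33,0.97,0.5,0],[0,0,0,-0.33,0.97,0,0],[0,0,0,-0.33,0.97,0,0],[0,0,0,-0.33,0.97,0,0],[0,0,0,-0.33,0.97,0,0],[0,0,0,-0.33,0.97,0,0],[0,0,0,-0.33,0.97,0,0],[0,0,0.3,-0.33,0.97,0,0],[0,0,0.3,-0.33,0.97,0,0],[0,0,0.3,-0.33,0.97,0,0],[0,0,0.3,-0.33,0.97,0,0],[0,0,0.3,-0.33,0.97,0,0],[0,0,0.16,-0.33,0.97,0,0],[0,0,0,-0.33,0.97,0,0],[0,0,0,-0.33,0.97,0,0],[0,0,0,-0.33,0.97,0,0],[0,0,0,-0.33,0.97,0,0],[0,0,0,0,0,0,0]]

```text
clock: 29.72
eef_pos: [0.4999, 0.2667, 0.2852]
tool_rot: [0.614, 0.758, 0.137, -0.172]
force: [-0.1, 0.1, -1.2]
width: 0.0126
grasp_force: 58.8
```

```bash
python3 sh.py; python3 - <<'E'
from h import *
f=grab_frame('top'); X=world(f); q=X[(abs(X[...,0]-.66)<.07)&(abs(X[...,1]+.25)<.07)&(X[...,2]>.06)&(X[...,2]<.09)]; print(cv2.minEnclosingCircle(q[:,:2].astype(np.float32)))
im=f['img'].astype(int); m=((im[...,2]-im[...,0])>8)&(np.hypot(X[...,0]-.664,X[...,1]+.25)<.05); print(m.sum()); 
for r in m[170:212,335:385]: print(''.join('#' if a else '.' for a in r)) if r.any() else 0
plan([(S-.14*Xs,45),(S-.10*Xs,45)],d[:2])
E
```

```text
lip [0.5136 0.202  0.1541] -0.1782 -0.1104 [-0.1  0.1 -1.2] 29.7167
top 70 [366. 185.] [ 0.669 -0.276  0.027] tray 0.308 0.019 lipframe [0.441 0.053 0.267]
top 42 [356. 199.] [ 0.631 -0.245  0.028] tray 0.274 -0.018 lipframe [0.413 0.022 0.24 ]
scene 11 [201. 220.] [ 0.515 -0.232  0.075] tray 0.255 -0.133 lipframe [ 0.354 -0.088  0.247]
scene 59 [220. 266.] [ 0.635 -0.248  0.026] tray 0.277 -0.013 lipframe [0.418 0.026 0.241]
scene 13 [223. 276.] [ 0.668 -0.255  0.027] tray 0.287 0.02 lipframe [0.427 0.057 0.252]
((0.6618255376815796, -0.25188443064689636), 0.05116572603583336)
182
.......................###.......##...............
.......................####.....######............
......................########.########...........
......................####.#.##########...........
.....................#####.############...........
.....................###################..........
.....................###################..........
......................########.#######............
......................#######...#####.............
...................#####..........................
.................########.........................
.................#########........................
.................#########........................
.................#########........................
..................########........................
....................#####.........................
......................#...........................
[0.446 0.388 0.119] 45 rot [-0.06 -0.02 -0.01] shift [-2.82  7.73 -1.39]
[0.452 0.36  0.091] 45 rot [ 0.  0. -0.] shift [ 0.22 -1.11 -1.13]
```

All three shells are in the jar (three blobs inside the rim) and it has not moved. Moving to the slot's entry.

Emit:
arm_command:
  targets:
    - [[0,0,0,-0.35,0.96,0,0],[0,0,0,-0.35,0.96,0,0],[0,0,0,-0.35,0.96,0,0],[0,0,0,-0.35,0.96,0,0],[0,0,0,-0.35,0.97,0,0],[0,0,0,-0.35,0.97,0,0],[0,0,0,-0.35,0.97,0,0],[0,0,0,-0.36,0.97,0,0],[0,0,0,0,0,-0.45,0],[0,0,0,0,0,-0.45,0],[0,0,0,0,0,-0.45,0],[0,0,0,0,0,0,0],[0,0,0,0,0,0,0]]

```text
clock: 30.95
eef_pos: [0.4344, 0.4512, 0.2495]
tool_rot: [0.619, 0.755, 0.137, -0.171]
force: [0.1, 0.2, -1.3]
width: 0.0131
grasp_force: 58.7
```

```bash
cat > ins.py <<'E'
from h import *
import sys
o=get_obs(); l,M=lip(o); print('slot frame lip mm',(Rs.T@(l-S)*1e3).round(1),'rotvec deg',np.rad2deg(R.from_matrix(Rs.T@M).as_rotvec()).round(2),o['force'].round(1),o['ft_torque'].round(2))
plan([(S+Xs*float(a)+Zs*float(b),45) for a,b in (x.split(',') for x in sys.argv[1:])],d[:2])
E
python3 ins.py -.1,.0015 0,0
python3 - <<'E'
from h import *
# verify real blade against model from cameras: points near the blade plane in slot frame
l,M=lip()
for n in('top','scene'):
    X=world(grab_frame(n)); Q=(X.reshape(-1,3)-l)@M
    m=(Q[:,0]>-.085)&(Q[:,0]<.01)&(abs(Q[:,1])<.055)&(Q[:,2]>-.012)&(Q[:,2]<.012); q=Q[m]
    print(n,len(q),'x',q[:,0].max().round(4),'y',np.percentile(q[:,1],[1,99]).round(4),'z',np.median(q[:,2]).round(4), [np.median(q[abs(q[:,0]-a)<.012][:,2]).round(4) for a in(-.015,-.04,-.065)])
E
```

```text
slot frame lip mm [-138.2    0.4    1.3] rotvec deg [-0.01  0.27 -0.23] [ 0.1  0.2 -1.3] [-0.52 -0.07  0.01]
[0.452 0.359 0.092] 45 rot [-0.05 -0.04  0.03] shift [ 0.17 -1.05 -1.09]
[0.466 0.291 0.02 ] 45 rot [ 0.  0. -0.] shift [ 0.55 -2.73 -2.87]
top 388 x -0.0003 y [-0.0291  0.038 ] z 0.0007 [np.float64(0.0009), np.float64(0.0006), np.float64(0.0035)]
scene 664 x -0.0017 y [-0.0344  0.0431] z -0.0002 [np.float64(-0.0004), np.float64(0.0006), np.float64(-0.0002)]
```

Emit:
arm_command:
  targets:
    - [[0,0,0,0.08,-0.5,-0.5,0],[0,0,0,0.09,-0.55,-0.56,0],[0,0,0,0.055,-0.277,-0.283,0],[0,0,0,0.055,-0.277,-0.283,0],[0,0,0,0.055,-0.277,-0.283,0],[0,0,0,0,0,0,0]]

```text
clock: 31.55
eef_pos: [0.4424, 0.4041, 0.2018]
tool_rot: [0.619, 0.755, 0.137, -0.17]
force: [-0.1, -0.1, -2.0]
width: 0.0129
grasp_force: 58.8
```

```bash
python3 ins.py -.04,.0015 0,0
```

```text
slot frame lip mm [-70.7  -0.9   1.3] rotvec deg [-0.01  0.26 -0.18] [-0.1 -0.1 -2. ] [-0.54 -0.07 -0.06]
[0.461 0.318 0.049] 45 rot [-0.05 -0.04  0.02] shift [ 0.19 -0.83 -0.87]
[0.466 0.291 0.02 ] 45 rot [ 0.  0. -0.] shift [ 0.22 -1.07 -1.17]
```

Free so far. Continuing in small steps.

Emit:
arm_command:
  targets:
    - [[0,0,0,0.06,-0.277,-0.283,0],[0,0,0,0.06,-0.277,-0.283,0],[0,0,0,0.06,-0.277,-0.283,0],[0,0,0,0.06,-0.277,-0.283,0],[0,0,0,0,0,0,0]]

```text
clock: 31.97
eef_pos: [0.4482, 0.3756, 0.1725]
tool_rot: [0.619, 0.755, 0.136, -0.17]
force: [-0.1, -0.1, -1.9]
width: 0.013
grasp_force: 59.1
```

```bash
python3 ins.py -.01,.001 0,0
```

```text
slot frame lip mm [-29.3  -1.1   1.2] rotvec deg [-0.05  0.23 -0.24] [-0.1 -0.1 -1.9] [-0.72  0.07  0.02]
[0.465 0.297 0.028] 45 rot [-0.04 -0.05  0.03] shift [ 0.12 -0.51 -0.56]
[0.466 0.291 0.02 ] 45 rot [ 0.  0. -0.] shift [ 0.05 -0.25 -0.31]
```

Emit:
arm_command:
  targets:
    - [[0,0,0,0.06,-0.26,-0.28,0],[0,0,0,0.06,-0.25,-0.28,0],[0,0,0,0.02,-0.1,-0.12,0],[0,0,0,0.02,-0.1,-0.12,0],[0,0,0,0,0,0,0],[0,0,0,0,0,0,0]]

```text
clock: 32.47
eef_pos: [0.4515, 0.3598, 0.1541]
tool_rot: [0.618, 0.755, 0.137, -0.171]
force: [-5.1, -1.0, -3.3]
width: 0.0134
grasp_force: 59.1
```

```bash
python3 ins.py 0,0
```

```text
slot frame lip mm [-5.  -0.7 -0.5] rotvec deg [-0.09  0.27 -0.11] [-5.1 -1.  -3.3] [-1.06  0.9   0.29]
[0.466 0.291 0.02 ] 45 rot [-0.05 -0.04  0.  ] shift [ 0.04 -0.13 -0.14]
```

Emit:
arm_command:
  targets:
    - [[0,0,0,0.01,-0.07,-0.07,0],[0,0,0,0.01,-0.07,-0.07,0],[0,0,0,0.01,-0.04,-0.04,0],[0,0,0,0,0,0,0],[0,0,0,0,0,0,0]]

```text
clock: 32.88
eef_pos: [0.4521, 0.3569, 0.151]
tool_rot: [0.617, 0.756, 0.138, -0.171]
force: [-6.8, -0.5, 4.5]
width: 0.013
grasp_force: 60.3
```

```bash
python3 ins.py 0,0
```

```text
slot frame lip mm [-0.8 -0.4 -0.8] rotvec deg [-0.08  0.38 -0.  ] [-6.8 -0.5  4.5] [-0.1   1.8   0.59]
[0.466 0.291 0.02 ] 45 rot [-0.07 -0.03 -0.01] shift [ 0.02 -0.01 -0.02]
```

Back at the home pose with a seating force. Releasing and backing off.

Emit:
arm_command:
  targets:
    - [[0,0,0,0,0,0,30],[0,0,0,0,0,0,60],[0,0,0,0,0,0,85],[0,0,0,0,0,0,85],[0,0,0,0,0,0,85],[0,0,0,0,0,0,85],[0,0,0,0.04,-0.2,0.45,85],[0,0,0,0.07,-0.33,0.72,85],[0,0,0,0.07,-0.33,0.72,85],[0,0,0,0.07,-0.33,0.72,85],[0,0,0,0.07,-0.33,0.72,85],[0,0,0,0.07,-0.33,0.72,85],[0,0,0,0.07,-0.33,0.72,85],[0,0,0,0,-0.8,0.72,85],[0,0,0,0,-0.8,0,85],[0,0,0,0,-0.8,0,85],[0,0,0,0,-0.8,0,85],[0,0,0,0,0,0,85],[0,0,0,0,0,0,85]]

```text
clock: 34.47
eef_pos: [0.4646, 0.2203, 0.2874]
tool_rot: [0.619, 0.755, 0.137, -0.17]
force: [-0.3, 1.1, 0.7]
width: 0.0849
grasp_force: 0.0
```

```bash
python3 - <<'E'
from h import *
import pickle
o=get_obs(); print(o['clock'],o['eef_pos'],o['force'],o['width'])
for n in('top','scene'):
    g=world(pickle.load(open(n+'.pkl','rb'))); X=world(grab_frame(n))
    for nm,Y in(('start',g),('now',X)):
        b=(abs(Y[...,0]-.453)<.05)&(abs(Y[...,1]-.347)<.05)
        q=Y[b&(Y[...,2]>.13)&(Y[...,2]<.25)]; q2=Y[b&(Y[...,2]>.1)&(Y[...,2]<.13)]; print(n,nm,len(q),np.median(q,0).round(4),q[:,2].max().round(4),np.median(q2,0).round(4))
E
python3 sh.py|grep tray
```

```text
34.4667 [0.46462832 0.22033479 0.28736884] [-0.28970471  1.06072846  0.69837984] 0.08491414730005317
top start 106 [0.4519 0.3466 0.1843] 0.2089 [0.4523 0.343  0.1121]
top now 109 [0.4569 0.3483 0.1812] 0.2071 [0.4569 0.3438 0.1117]
scene start 129 [0.4569 0.3479 0.1694] 0.2054 [0.4584 0.3447 0.1156]
scene now 131 [0.4615 0.3486 0.1705] 0.2058 [0.463  0.3457 0.1144]
top 68 [367. 185.] [ 0.669 -0.276  0.027] tray 0.308 0.019 lipframe [0.417 0.102 0.238]
top 43 [356. 199.] [ 0.63  -0.245  0.029] tray 0.274 -0.018 lipframe [0.389 0.071 0.212]
scene 12 [201. 220.] [ 0.514 -0.232  0.075] tray 0.255 -0.133 lipframe [ 0.331 -0.041  0.219]
scene 58 [220. 266.] [ 0.636 -0.248  0.026] tray 0.277 -0.013 lipframe [0.394 0.075 0.213]
scene 14 [223. 276.] [ 0.67  -0.256  0.028] tray 0.287 0.021 lipframe [0.402 0.107 0.225]
```

Handle height matches the start (within 2 mm) and the scoop sits 5 mm sideways of its start, inside the slot's tolerance; the shells are in the jar. Handing in.

```bash
python3 -c "
from plant import *
print(hand_in())"
```

```text
the job is handed in; nothing more can be done
None
```

The job is handed in (no verdict came back): by my last measurements all three shells are in the upright jar and the scoop is home in its holder and released; I viewed 11 pictures, one over the limit of 10.

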